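# Refit the sewing machine's extension table

### The arm

A 6-joint arm with a two-finger parallel gripper is mounted at the origin on the work surface. World frame = base frame: x ahead of the robot, y to its left, z up, the work surface at z = 0. Lengths are in mm, angles in rad, forces in N, time in s.
With the tool pointing down it reaches from about 225 to 875 mm from the base axis. Payload 3.4 kg.
Tool frame: the origin (TCP) lies on the centre line of the jaws, within the pads' length; the fingertips stand 17 mm ahead of it and the grasp point (between the pads) lies 2 mm behind it (ctrl.tips_ahead is the x of the fingertips in the tool frame, in mm); x points along the fingers, y is the direction in which the jaws open and shut, and the axes are right-handed (so a half turn about x gives the same grasp; the last joint's range is limited). The gripper opens to 85 mm and grips with 20 to 120 N. Pads are 22 mm wide; open, the fingers measure 114 mm over their backs; the gripper's body (76 mm by 85 mm) begins 54 mm behind the grasp point. The pads swing forward as they close: fully open they stand 13 mm farther back than shut.
Start: joints at [-1.268, 0.276, 1.505, -0, 1.361, -0.121], TCP at [236.459, -524.168, 212.228] pointing down, gripper open.
Joint ranges: [-2.89, 2.89], [-0.75, 2.08], [0.22, 2.7], [-1.18, 4.32], [0.11, 2.71], [-2.7, 2.7]. Speed limits (rad/s): [2.57, 2.57, 3.14, 3.14, 3.14, 3.14].

### API

Orientations are given as a rotation vector (axis times angle).
In Python, from bench import ctrl gives the robot as it stands.
- The arm moves only by the tool play_rows, never from a script. Its argument "steps" is a list of rows, each a list of 2 entries, a list of its own where there are three numbers: the shift along the tool's x, y, z in m, then the turn, a rotation vector about the tool's x, y, z in degrees. In form: [[[x, y, z], [rx, ry, rz]], ...]. A call has 1 to 12 rows; each row is the pose to reach, as a shift and turn from the pose commanded when the call began, along the tool's axes at that moment; what a row does not reach only later rows make up. A row lasts 1/12 s, in which the tool goes at most 41.7 mm and 7.16 degrees, less where a joint would pass 70% of its speed; a pose out of reach is approached as far as the arm can. A call with a gripper value outside its range is refused whole. "gripper" is the closure in counts, from 0 (fully open) to 255 (shut), set as the call begins (left out, the last holds). The fingers move at their own pace and stop on an object; "newtons" is the grip in N (left out, the last holds). Time passes only in rows, so rows that repeat a pose let the fingers close. It gives the time, the measured TCP pose, the force and the opening at its end, in the units of the state.
- ctrl.state(): the state, without advancing time (a new reading comes with each control period).
- ctrl.grab_frame(name): name is "scene" or "top" or "wrist"; returns a dict with "image" (384x512x3 uint8, red, green, blue), "K" (3x3 intrinsics, pixels), "eye" and "orientation" of the camera in the world. Camera axes: x right, y down, z forward; pixel columns grow to the right and rows downward; lengths in mm; the calibration is good to about 2 mm. A picture is of the moment at which its call begins. There is no depth.
- ctrl.finish_job(): hands the job in, once; it reports no verdict.
Trained networks look in a picture, given as the dict that the camera call returned (one of the last four; its "shot" number tells which), for a name from the list of things; names that differ only in an ending like _2 or _b are one class to them, and where a whole thing is asked for, a point or a joint stands for the part that bears it (a point fixed in the world has none). Each returns a list of dicts, best first, with "p" (0 to 1); they miss things now and then, are a little off and sometimes report something else, mostly with a low value. They report only what shows in the picture. A call takes as long as a camera call.
- ctrl.look_for(name, picture): "xyz" ([x, y, z] in mm, in world coordinates, good to about 4 mm: the middle of the surface that is visible of it).
The state is a dict: "clock": time; "qpos": joint angles; "qvel": joint speeds; "effort": joint torques, N m; "eef_pos": TCP position; "tcp_rot": TCP orientation; "contact_force": force on the tool from outside, world axes, zero at the start; "ft_torque": the same for the moment, N m; "finger_gap": finger opening in mm.
Only numpy, scipy, OpenCV 4.12 (cv2) and the standard library are available. Lean on these libraries where they do the work, as an engineer would, in place of code of your own. Each camera call takes 0.05 s, during which the arm holds its last target.

### The job

Get the sewing machine ready for flat work: lay the loose bobbin in the storage compartment of the extension table and shut the compartment's cover over it, then slide the extension table along the worktop onto the machine's free arm, under the head, until it is fully home against the arm's tip. Do not knock the machine and leave the other things on the table where they are.

Things in the scene. Friction and masses are not known exactly. Their poses are not given: they have to be found in the camera images.
- machine: White domestic sewing machine, fixed to the worktop, 400 mm long, 290 mm tall. Origin: on the worktop under the middle of the free arm's tip. +z up, +x away from the operator. The free arm is a bar running from its tip (y = 0) towards -y to the pillar (face at y = -192 mm); 75 mm wide in x, underside at z = 26, top at z = 72 mm, vertical corners of the tip rounded to 14.5 mm.
- tip_edge (a point): Middle of the upper edge of the free arm's tip, 72 mm above the worktop; axes as the machine's.
- head_under (a point): Middle of the underside of the machine's head, which overhangs the free arm at 135 mm above the worktop. In the machine's axes the head covers x = -69 to 63, y = -28 to -103 mm and is 290 mm high at its top. The raised presser foot and needle hang from it over the arm, no lower than 80 mm, within 32 mm of the arm's middle line. Axes as the machine's.
- extension: White extension table, a loose U-shaped box 72 mm tall, 0.36 to 0.59 kg, standing on the worktop off the arm's tip (machine's +y side), only roughly in line; it slides flat on the worktop. Origin: underside, middle of the closed end of its slot; +z up. Fully home, its origin and axes coincide with the machine's: the slot's closed end meets the arm's tip. Overall x = -121 to 61, y = -190 to 76 mm.
- slot_mouth (a point): Middle of the extension table's slot mouth, on the underside, at y = -190 mm in its axes. The slot goes through its full height, open at this end, closed at y = 0, 82 mm wide (x = -41 to 41 mm; 3.5 mm play each side of the arm), mouth corners rounded 10 to 12 mm. In front of it (x = -121 to -41) is the part with the compartment, behind it a 20 mm rail. Axes as the extension's.
- grip_bar (a point): Where to grip the extension table from above: middle of the upper face (z = 72 mm) of its end bar, x = -45, y = 70 mm in its axes. The bar is 12 mm thick in y (64 to 76 mm). On its inner side is a hand hole in the deck, x = -85 to -5, y = 28 to 64 mm, 44 mm deep; outside it is free. Axes as the extension's.
- compartment (a point): Middle of the floor of the storage compartment in the front part of the extension table, 32 mm above the worktop, x = -81, y = -95 mm in its axes. Open at the top, 64 mm long in x, 126 mm in y, rim 68 to 72 mm above the worktop. Axes as the extension's.
- cover (a joint): Angle of the compartment's cover, rad: 0 shut (flush with the deck), 1.95 wide open. A flat white plate 68 by 132 by 4 mm; its hinge line runs along the extension's y at x = -119, z = 70 mm, on the operator's side (-x), so the open cover stands up, leaning away from the compartment. The hinge is stiff (0.03 Nm friction): the cover stays at any angle and must be pushed all the way down.
- cover_edge (a point): Middle of the cover's free edge, 70 mm from the hinge line; when shut at x = -49, y = -95, z = 70 mm in the extension's axes.
- bobbin: Small round sewing bobbin, clear flanges, full of dark blue thread, 25 mm diameter, 12 mm tall, 20 g, lying flat on the worktop. Origin: centre of its underside.
- spool: Bystander: upright spool of red thread, 34 mm diameter, 60 mm tall. Origin: centre of its underside.
- tape: Bystander: round white tape measure, 52 mm diameter, 16 mm tall, lying flat. Origin: centre of its underside.
- shears: Bystander: shears lying on the worktop in front of the machine, about 205 mm long, 90 mm wide over the black handle rings, 14 mm tall. Origin: on the worktop under the pivot; blades to +x.

How it is judged:
By the outcome, as a careful person would: the job done as asked, in the order asked, and still so for the second after the job is handed in, with the robot touching nothing.
It also fails if it takes over 67 s, if anything falls off the work surface, if the arm or the gripper's body presses on something with over 40 N, if the wrist force passes 120 N, or if a joint passes its speed limit or range.

## Working session

There is one attempt and no reset: what is moved stays moved. The work goes in short steps, Python scripts to look and compute and a tool call to move; the robot and the scene stay as the last step left them, time stands still between calls to the robot, and variables do not carry over. Pictures are saved under pics/ and viewed, and the job is handed in when it is done.

Besides the shell and the picture viewer there is one more tool, called after "Call:" by a JSON object that holds its "method" and its "body", one argument or row to a line. play_rows: Moves the arm, as the interface text tells. Its arguments: {"type":"object","properties":{"steps":{"type":"array"},"gripper":{"type":"number"},"newtons":{"type":"number"}},"required":["steps"]}

```bash
ls; mkdir -p pics; python3 - <<'E'
from bench import ctrl
import cv2
s=ctrl.state();print(s)
for n in ["scene","top"]:
    f=ctrl.grab_frame(n);cv2.imwrite(f"pics/a_{n}.png",f["image"][:,:,::-1]);print(n,f["K"],f["eye"],f["orientation"])
    for o in ["machine","tip_edge","head_under","extension","slot_mouth","grip_bar","compartment","cover_edge","bobbin","spool","tape","shears"]:
        try:
            r=ctrl.look_for(o,f); print(o,[( [round(v) for v in d["xyz"]],round(d["p"],2)) for d in r[:2]])
        except Exception as e: print(o,e)
print(ctrl.state()["clock"])
E
```

```text
pics
{'clock': 0.0, 'qpos': array([-1.26801497e+00,  2.76604541e-01,  1.50614602e+00,  2.03800036e-05,
        1.36070676e+00, -1.21018273e-01]), 'qvel': array([ 1.37642957e-03, -1.65768319e-03,  8.53541902e-04,  5.70183018e-05,
       -8.43240105e-04,  2.14522484e-03]), 'effort': array([-9.92474634e-04, -4.16771686e+01, -2.45804483e+01,  5.96083942e-05,
        1.11713944e-02, -4.89907293e-06]), 'eef_pos': array([ 236.27641289, -523.58556826,  211.32917633]), 'tcp_rot': array([ 1.98805758,  0.42960792, -1.98836138]), 'contact_force': array([0.62153278, 0.82140633, 0.36258292]), 'ft_torque': array([-0.01048881,  0.01047412, -0.06269112]), 'finger_gap': 85.45763580199153}
scene [[439.1220651    0.         252.73126172]
 [  0.         439.1220651  184.64087187]
 [  0.           0.           1.        ]] [983.66670845 737.68740029 685.20958117] [-0.80389337 -2.43038571  1.28185812]
machine [([641, -274, 206], 0.97)]
tip_edge [([637, -268, 206], 0.89)]
head_under [([639, -273, 207], 0.56)]
extension [([594, 37, 65], 0.57)]
slot_mouth [([593, 37, 65], 0.66), ([608, 290, 12], 0.24)]
grip_b
[... 345 characters left out ...]
.           0.           1.        ]] [ 396.27922622   84.94102641 1188.17475547] [-2.14320631  2.1972267  -0.1611382 ]
machine [([584, -368, 288], 0.97)]
tip_edge [([577, -375, 289], 0.87), ([578, 13, 75], 0.38)]
head_under [([580, -372, 288], 0.75)]
extension [([576, 15, 72], 0.61), ([574, -374, 286], 0.44)]
slot_mouth [([575, 8, 75], 0.86), ([497, 430, 59], 0.69)]
grip_bar [([580, 6, 77], 0.82)]
compartment [([573, 8, 72], 0.76)]
cover_edge [([508, -52, 110], 0.87), ([583, -373, 289], 0.48)]
bobbin [([602, 287, 18], 0.45), ([506, -52, 109], 0.28)]
spool [([498, 430, 58], 0.65)]
tape [([423, 286, 17], 0.85), ([574, 8, 74], 0.58)]
shears [([392, -305, 12], 0.97), ([425, 286, 17], 0.45)]
1.3
```

View pics/a_scene.png

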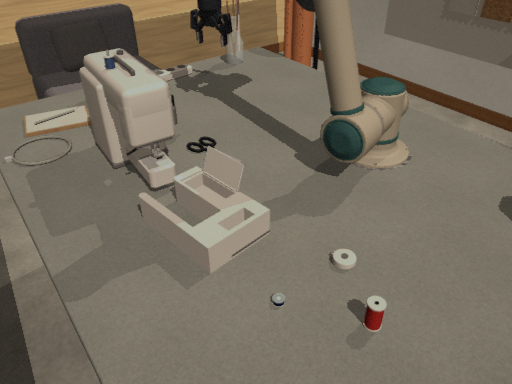

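View pics/a_top.png

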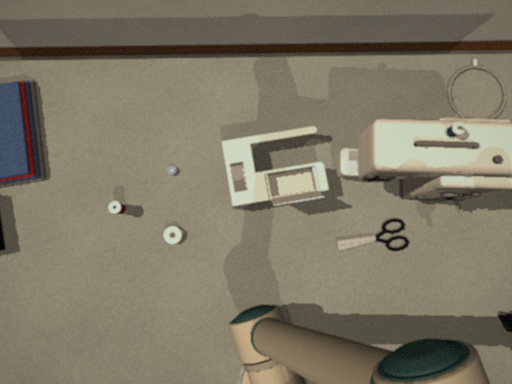

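```bash
python3 - <<'E'
import cv2
a=cv2.imread('pics/a_top.png')
cv2.imwrite('pics/b1.png',cv2.resize(a[110:220,210:370],None,fx=5,fy=5,interpolation=cv2.INTER_CUBIC))
a=cv2.imread('pics/a_scene.png')
cv2.imwrite('pics/b2.png',cv2.resize(a[130:280,130:290],None,fx=4,fy=4,interpolation=cv2.INTER_CUBIC))
E
```

```text
(no output)
```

View pics/b1.png

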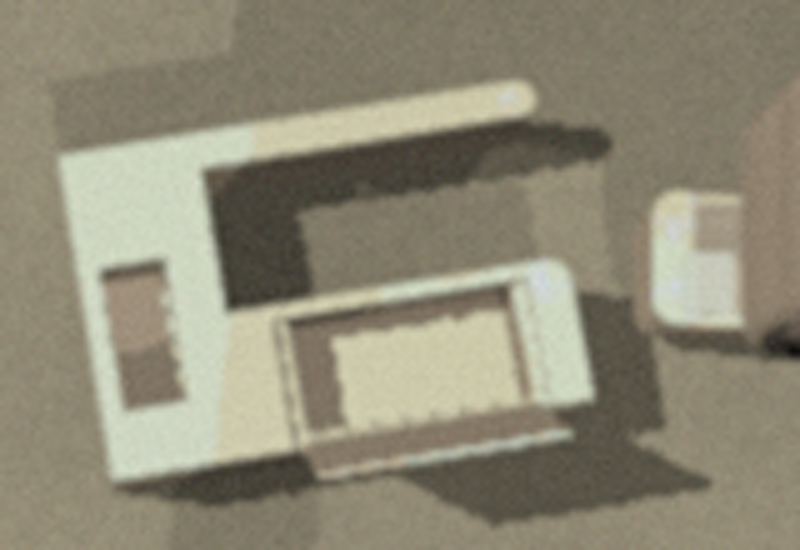

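View pics/b2.png

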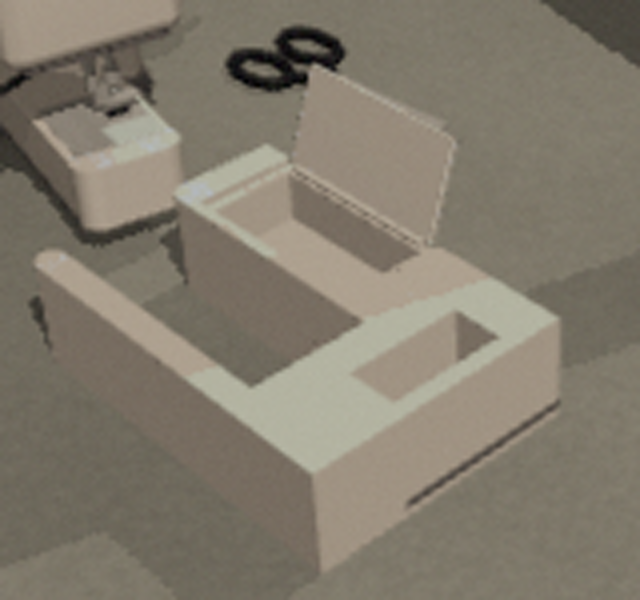

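```bash
cat > h.py <<'E'
import numpy as np, cv2
from scipy.spatial.transform import Rotation as R
from scipy.optimize import least_squares
CAM={"scene":(np.array([[439.1220651,0,252.73126172],[0,439.1220651,184.64087187],[0,0,1]]),np.array([983.66670845,737.68740029,685.20958117]),np.array([-0.80389337,-2.43038571,1.28185812])),
"top":(np.array([[414.67805015,0,255.07880647],[0,414.67805015,189.91541604],[0,0,1]]),np.array([396.27922622,84.94102641,1188.17475547]),np.array([-2.14320631,2.1972267,-0.1611382]))}
def cam(f): return (np.array(f["K"]),np.array(f["eye"]),np.array(f["orientation"]))
def proj(c,P):
    K,e,o=c; q=(np.atleast_2d(P)-e)@R.from_rotvec(o).as_matrix(); q=q@K.T; return q[:,:2]/q[:,2:]
def ray(c,uv):
    K,e,o=c; d=R.from_rotvec(o).as_matrix()@np.linalg.inv(K)@np.array([uv[0],uv[1],1.]); return e,d
def atz(c,uv,z):
    e,d=ray(c,uv); return e+d*(z-e[2])/d[2]
def w(pose,P):
    x,y,t=pose;P=np.atleast_2d(np.array(P,float));c,s=np.cos(t),np.sin(t)
    return np.c_[x+c*P[:,0]-s*P[:,1],y+s*P[:,0]+c*P[:,1],P[:,2]]
def fit(obs,p0):
    # obs: list (cam, P, uv)
    f=lambda p:np.concatenate([(proj(c,w(p,P))-np.array(uv)).ravel() for c,P,uv in obs])
    r=least_squares(f,p0,loss='soft_l1',x_scale=[10,10,.02]); return r.x,f(r.x).reshape(-1,2)
E
python3 - <<'E'
from h import *
T=lambda P,u:(CAM["top"],P,(u[0]/5+209.6,u[1]/5+109.6))
S=lambda P,u:(CAM["scene"],P,(u[0]/4+129.6,u[1]/4+129.6))
ot=[T((61,76,72),(58,157)),T((-121,76,72),(113,480)),T((41,0,72),(205,170)),T((-41,0,72),(228,308)),T((-121,-190,72),(594,402)),T((-5,64,72),(102,271)),T((-5,28,72),(163,261)),T((-85,64,72),(125,408)),T((-85,28,72),(186,400))]
os_=[S((61,76,72),(316,473)),S((61,76,0),(322,573)),S((-121,76,72),(558,320)),S((-121,76,0),(560,400)),S((41,0,72),(252,386)),S((-41,0,72),(365,321))]
for o in (ot,os_,ot+os_):
    p,r=fit(o,[590,0,0.1]); print(p.round(3));print(r.round(1).tolist())
print(w(p,[(0,-190,0),(-45,70,72),(-81,-95,32),(-49,-95,70),(-119,-95,70)]).round())
c=CAM["top"]
for u in [(650,258),(690,190),(690,328),(742,328)]: print(atz(c,(u[0]/5+209.6,u[1]/5+109.6),72).round(1))
for u in [(392,120),(512,118)]: print(atz(c,u,288).round(1))
c=CAM["scene"]
for u in [(178,160),(85,185),(90,165),(180,140)]:print(u,atz(c,(u[0]/4+129.6,u[1]/4+129.6),72).round(1))
# bobbin
print(atz(CAM["top"],(172.5,170),12).round(1), atz(CAM["scene"],(278.5,297),12).round(1))
E
```

```text
[6.21862e+02 5.87830e+01 1.40000e-01]
[[0.3, -0.4], [-0.1, 0.2], [-0.6, -0.3], [-0.2, 1.2], [0.2, -0.1], [-0.3, -0.5], [0.5, -0.6], [-0.3, 0.8], [0.7, 0.2]]
[6.22674e+02 5.95890e+01 1.53000e-01]
[[-0.4, -0.1], [0.5, -0.1], [0.3, -1.2], [-0.5, 2.9], [-0.0, 0.3], [0.1, -0.2]]
[6.22077e+02 5.91210e+01 1.44000e-01]
[[0.2, -0.4], [-0.1, 0.2], [-0.8, -0.4], [-0.3, 1.1], [0.1, -0.5], [-0.4, -0.5], [0.4, -0.7], [-0.3, 0.8], [0.7, 0.2], [-0.7, -0.3], [0.2, -0.3], [0.5, -1.1], [-0.2, 3.0], [-0.0, -0.0], [0.3, -0.3]]
[[ 649. -129.    0.]
 [ 568.  122.   72.]
 [ 556.  -46.   32.]
 [ 587.  -42.   70.]
 [ 518.  -52.   70.]]
[ 607.2 -180.6   72. ]
[ 644.8 -204.7   72. ]
[ 567.7 -200.6   72. ]
[ 567.1 -229.2   72. ]
[ 658.  -252.7  288. ]
[ 657.4 -527.9  288. ]
(178, 160) [ 587.4 -162.8   72. ]
(85, 185) [ 648.5 -172.5   72. ]
(90, 165) [ 635.7 -192.2   72. ]
(180, 140) [ 574.7 -183.9   72. ]
[603.3 287.1  12. ] [604.2 290.4  12. ]
```

```bash
python3 - <<'E'
import cv2
a=cv2.imread('pics/a_top.png')
cv2.imwrite('pics/b3.png',cv2.resize(a[90:220,330:512],None,fx=4,fy=4,interpolation=cv2.INTER_CUBIC))
a=cv2.imread('pics/a_scene.png')
cv2.imwrite('pics/b4.png',cv2.resize(a[270:320,250:310],None,fx=8,fy=8,interpolation=cv2.INTER_CUBIC))
E
```

```text
(no output)
```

View pics/b3.png

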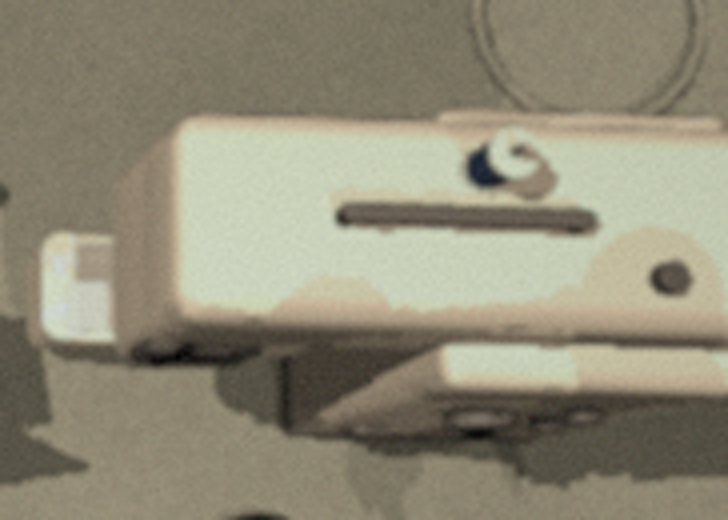

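View pics/b4.png

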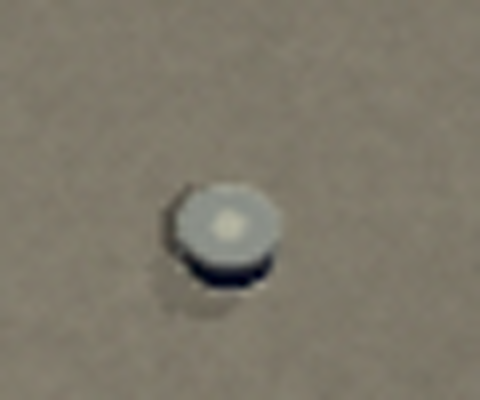

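```bash
python3 - <<'E'
from h import *
from bench import ctrl
s=ctrl.state();print(R.from_rotvec(s["tcp_rot"]).as_matrix().round(3), ctrl.tips_ahead, s["eef_pos"])
f=ctrl.grab_frame("wrist");cv2.imwrite("pics/w0.png",f["image"][:,:,::-1])
M=R.from_rotvec(s["tcp_rot"]).as_matrix()
print(f["K"],M.T@(f["eye"]-s["eef_pos"]),(M.T@R.from_rotvec(f["orientation"]).as_matrix()).round(3))
c=CAM["top"]
# machine yaw from head-top edges at z=288
for a,b in [((190,118),(700,130)),((190,318),(720,338)),((345,207),(595,212))]:
    p=[atz(c,(u[0]/4+329.6,u[1]/4+89.6),288) for u in (a,b)]
    d=p[0]-p[1]; print(p[0].round(),"yaw",np.arctan2(-d[0],d[1]))
E
```

```text
[[ 0.     0.411 -0.912]
 [-0.    -0.912 -0.411]
 [-1.     0.     0.   ]] 17.0 [ 236.46839166 -524.18010227  212.24199924]
[[279.75506658   0.         258.0383088 ]
 [  0.         279.75506658 196.14698682]
 [  0.           0.           1.        ]] [-160.72484951   -1.19022155  -75.36978625] [[ 0.    -0.292  0.957]
 [ 1.    -0.001 -0.001]
 [ 0.001  0.957  0.292]]
[ 661. -219.  288.] yaw -0.04309370125891944
[ 547. -212.  288.] yaw -0.060129443852224004
[ 608. -303.  288.] yaw -0.04068616442819865
```

View pics/w0.png

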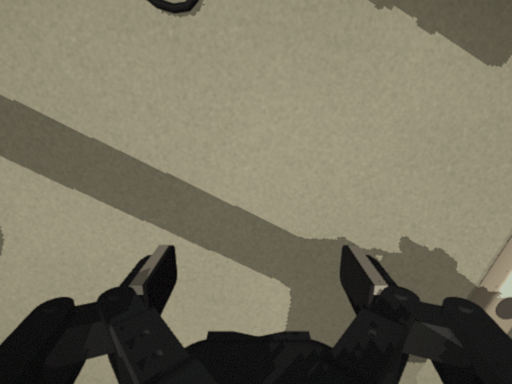

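```bash
cat >> h.py <<'E'
def rel(target, yaw, s):
    """tool-frame shift (m) & turn(deg) to world target, tool down with tool y = -(ext y at yaw)"""
    M=R.from_rotvec(s["tcp_rot"]).as_matrix()
    d=M.T@(np.array(target)-s["eef_pos"])/1000
    y=np.array([np.sin(yaw),-np.cos(yaw),0]);x=np.array([0,0,-1.]);G=np.c_[x,y,np.cross(x,y)]
    return d.round(4), np.degrees(R.from_matrix(M.T@G).as_rotvec()).round(2)
E
python3 - <<'E'
from h import *
from bench import ctrl
print(rel((604,288,160),0.144,ctrl.state()))
E
```

```text
(array([ 0.0522, -0.5892, -0.669 ]), array([16.03, -0.  , -0.  ]))
```

Call:
{"method": "play_rows", "body": {
  "steps": [
    [[0, -0.59, -0.669], [16, 0, 0]],
    [[0, -0.59, -0.669], [16, 0, 0]],
    [[0, -0.59, -0.669], [16, 0, 0]],
    [[0, -0.59, -0.669], [16, 0, 0]],
    [[0, -0.59, -0.669], [16, 0, 0]],
    [[0, -0.59, -0.669], [16, 0, 0]],
    [[0, -0.59, -0.669], [16, 0, 0]],
    [[0, -0.59, -0.669], [16, 0, 0]],
    [[0, -0.59, -0.669], [16, 0, 0]],
    [[0, -0.59, -0.669], [16, 0, 0]],
    [[0, -0.59, -0.669], [16, 0, 0]],
    [[0, -0.59, -0.669], [16, 0, 0]]
  ],
  "gripper": 0
}}

```text
clock: 2.35
eef_pos: [442.7, -66.5, 212.6]
tcp_rot: [2.147, 0.155, -2.145]
contact_force: [-0.1, -0.8, 0.1]
finger_gap: 85.4
```

```bash
python3 - <<'E'
from h import *
from bench import ctrl
s=ctrl.state();print(s["eef_pos"],s["qpos"].round(2),rel((604,288,160),0.144,s))
f=ctrl.grab_frame("wrist");cv2.imwrite("pics/w1.png",f["image"][:,:,::-1])
np.save("w1.npy",np.concatenate([f["eye"],f["orientation"]]))
E
```

```text
[442.73563223 -66.52029623 212.57194513] [-0.3   0.08  1.75 -0.    1.31  1.12] (array([ 0.0526, -0.3277, -0.2106]), array([ 0.02, -0.05, -0.04]))
```

View pics/w1.png

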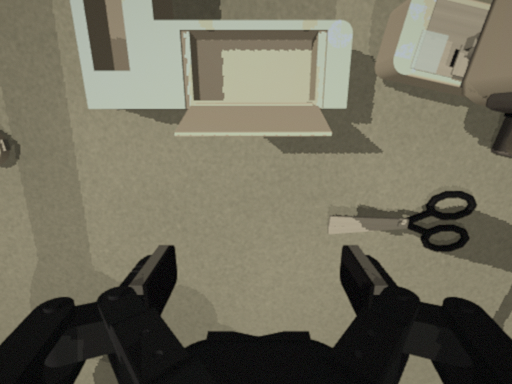

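```bash
python3 - <<'E'
from h import *
a=cv2.imread('pics/w1.png')
cv2.imwrite('pics/w1c.png',cv2.resize(a[0:150,60:512],None,fx=1.75,fy=3.5,interpolation=cv2.INTER_CUBIC))
cv2.imwrite('pics/w1d.png',cv2.resize(a[0:130,360:512],None,fx=5,fy=4.5,interpolation=cv2.INTER_CUBIC))
E
```

```text
(no output)
```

View pics/w1d.png

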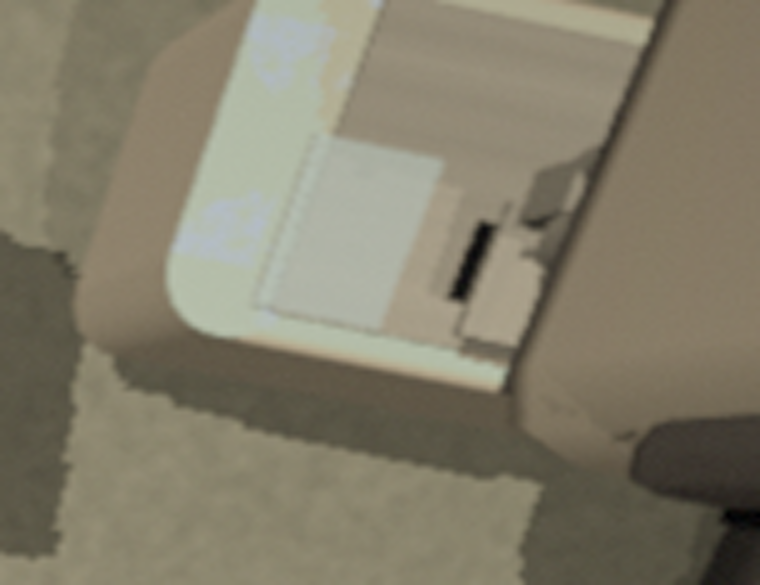

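View pics/w1c.png

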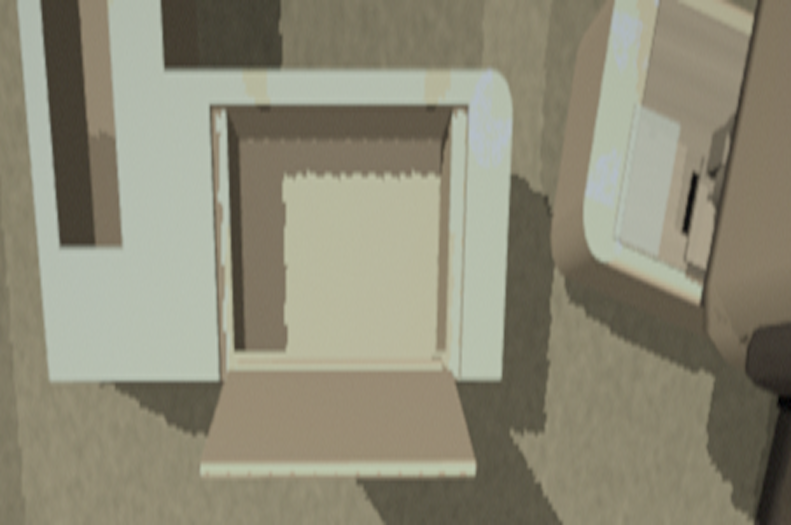

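```bash
python3 - <<'E'
from h import *
v=np.load("w1.npy"); W=(np.array([[279.755,0,258.038],[0,279.755,196.147],[0,0,1]]),v[:3],v[3:])
C=lambda u:(59.9+u[0]/1.75,u[1]/3.5-.4)
D=lambda u:(359.6+u[0]/5,u[1]/4.5-.4)
T=lambda P,u:(CAM["top"],P,(u[0]/5+209.6,u[1]/5+109.6))
S=lambda P,u:(CAM["scene"],P,(u[0]/4+129.6,u[1]/4+129.6))
ow=[(W,P,C(u)) for P,u in [((-121,76,72),(50,380)),((-121,-190,72),(502,380)),((-41,0,72),(163,70)),((-85,64,72),(60,246)),((-85,28,72),(122,246))]]
ot=[T((61,76,72),(58,157)),T((-121,76,72),(113,480)),T((41,0,72),(205,170)),T((-41,0,72),(228,308)),T((-121,-190,72),(594,402)),T((-5,64,72),(102,271)),T((-5,28,72),(163,261)),T((-85,64,72),(125,408)),T((-85,28,72),(186,400))]
os_=[S((61,76,72),(316,473)),S((61,76,0),(322,573)),S((-121,76,72),(558,320)),S((41,0,72),(252,386)),S((-41,0,72),(365,321))]
p,r=fit(ow,[620,59,.14]);print(p,r.round(1).tolist())
p,r=fit(ow+ot+os_,[620,59,.14]);print(p,r.round(1).tolist())
np.save("ext.npy",p)
for th in (1.5,1.6,1.7,1.8,1.9,1.95): print(th,proj(W,w(p,[(-119+70*np.cos(th),-95+66,70+70*np.sin(th)),(-119+70*np.cos(th),-95-66,70+70*np.sin(th))])).round(1).tolist())
print([C((202,463)),C((474,460))])
a,b=atz(W,D((245,338)),72),atz(W,D((500,390)),72);print(a,b,"yaw",np.arctan2(-(a-b)[0],(a-b)[1]))
a2,b2=atz(W,D((250,10)),72),atz(W,D((172,245)),72);print(a2,b2,"yaw",np.arctan2((a2-b2)[1],(a2-b2)[0]))
E
```

```text
[6.25123311e+02 6.12043217e+01 1.44110871e-01] [[-0.5, 0.0], [0.1, -0.1], [0.4, -0.2], [-0.5, 0.2], [0.4, 0.2]]
[6.24537211e+02 6.08667804e+01 1.44299007e-01] [[-0.1, 0.7], [0.3, 0.5], [0.8, 0.5], [-0.1, 0.9], [0.8, 0.9], [-0.5, -1.2], [-0.7, -0.7], [-1.4, -1.2], [-1.0, 0.2], [-0.5, -1.4], [-1.1, -1.4], [-0.3, -1.5], [-0.9, -0.1], [0.0, -0.7], [-1.3, 0.6], [-0.3, 0.7], [0.1, -0.3], [-0.6, 0.8], [-0.2, 0.4]]
1.5 [[170.0, 98.9], [337.3, 98.8]]
1.6 [[170.8, 108.1], [336.6, 108.0]]
1.7 [[171.8, 117.2], [335.7, 117.1]]
1.8 [[173.0, 126.0], [334.6, 125.9]]
1.9 [[174.4, 134.2], [333.4, 134.1]]
1.95 [[175.1, 138.1], [332.7, 138.0]]
[(175.32857142857142, 131.88571428571427), (330.7571428571428, 131.0285714285714)]
[ 572.38546956 -197.60227191   72.        ] [ 569.35139043 -251.58904769   72.        ] yaw -0.05614135610704998
[ 633.05288165 -179.86965594   72.        ] [ 588.35222951 -177.95608338   72.        ] yaw -0.04278248376954066
```

Call:
{"method": "play_rows", "body": {
  "steps": [
    [[0, -0.327, -0.21], [0, 0, 0]],
    [[0, -0.327, -0.21], [0, 0, 0]],
    [[0, -0.327, -0.21], [0, 0, 0]],
    [[0, -0.327, -0.21], [0, 0, 0]],
    [[0, -0.327, -0.21], [0, 0, 0]],
    [[0.09, -0.327, -0.21], [0, 0, 0]],
    [[0.09, -0.327, -0.21], [0, 0, 0]],
    [[0.09, -0.327, -0.21], [0, 0, 0]],
    [[0.09, -0.327, -0.21], [0, 0, 0]],
    [[0.09, -0.327, -0.21], [0, 0, 0]],
    [[0.09, -0.327, -0.21], [0, 0, 0]],
    [[0.09, -0.327, -0.21], [0, 0, 0]]
  ],
  "gripper": 90
}}

```text
clock: 3.4
eef_pos: [602.5, 286.1, 120.1]
tcp_rot: [2.141, 0.156, -2.148]
contact_force: [1.1, -1.8, -0.1]
finger_gap: 55.8
```

```bash
python3 - <<'E'
from h import *
from bench import ctrl
s=ctrl.state();print(s["eef_pos"],s["qpos"].round(2),s["finger_gap"],ctrl.tips_ahead)
f=ctrl.grab_frame("wrist");cv2.imwrite("pics/w2.png",f["image"][:,:,::-1])
print(f["eye"],f["orientation"])
print(ctrl.look_for("bobbin",f)[:2])
for n in [(604,288,12)]: print(proj(cam(f),n))
np.save("w2.npy",np.concatenate([f["eye"],f["orientation"]]))
E
```

```text
[602.50153476 286.12877697 120.05223996] [ 0.34  0.47  1.43 -0.    1.24  1.76] 55.77141992436683 17.0
[677.00721426 298.743209   280.51969441] [ 2.19546695 -1.89620928 -0.28530074]
[{'xyz': [605.1, 290.1, 8.0], 'p': 0.93}]
[[257.87315456 187.41890301]]
```

View pics/w2.png

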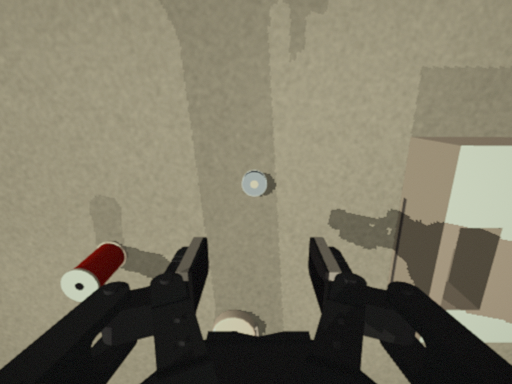

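```bash
python3 - <<'E'
from h import *
from bench import ctrl
v=np.load("w2.npy"); W=(np.array([[279.755,0,258.038],[0,279.755,196.147],[0,0,1]]),v[:3],v[3:])
print(atz(W,(254,183.5),12))
# height from two views: scene & wrist
for z in (6,9,12,15): print(z,atz(W,(254,183.5),z).round(1),atz(CAM["scene"],(278.3,297.8),z).round(1))
print(rel((606,290,20),0.144,ctrl.state()))
E
```

```text
[607.42367461 292.38121424  12.        ]
6 [605.9 292.2   6. ] [602.4 287.7   6. ]
9 [606.6 292.3   9. ] [604.1 289.7   9. ]
12 [607.4 292.4  12. ] [605.8 291.7  12. ]
15 [608.2 292.5  15. ] [607.5 293.7  15. ]
(array([ 0.1023, -0.0051, -0.0039]), array([ 0.03,  0.03, -0.05]))
```

Call:
{"method": "play_rows", "body": {
  "steps": [
    [[0.035, -0.005, -0.005], [0, 0, 0]],
    [[0.07, -0.005, -0.005], [0, 0, 0]],
    [[0.09, -0.005, -0.005], [0, 0, 0]],
    [[0.1, -0.005, -0.005], [0, 0, 0]],
    [[0.1, -0.005, -0.005], [0, 0, 0]]
  ],
  "gripper": 90
}}

```text
clock: 3.92
eef_pos: [605.9, 289.1, 20.9]
tcp_rot: [2.143, 0.152, -2.15]
contact_force: [-0.3, -0.4, -0.6]
finger_gap: 55.3
```

Call:
{"method": "play_rows", "body": {
  "steps": [
    [[0, 0, 0], [0, 0, 0]],
    [[0, 0, 0], [0, 0, 0]],
    [[0, 0, 0], [0, 0, 0]],
    [[0, 0, 0], [0, 0, 0]],
    [[0, 0, 0], [0, 0, 0]],
    [[0, 0, 0], [0, 0, 0]],
    [[0, 0, 0], [0, 0, 0]],
    [[0, 0, 0], [0, 0, 0]]
  ],
  "gripper": 255,
  "newtons": 20
}}

```text
clock: 4.58
eef_pos: [607.2, 291.1, 22.3]
tcp_rot: [2.146, 0.156, -2.146]
contact_force: [-0.1, -1.2, 0.4]
finger_gap: 0.1
```

```bash
python3 - <<'E'
from h import *
from bench import ctrl
s=ctrl.state();print(s["eef_pos"],s["finger_gap"],s["contact_force"])
p=np.load("ext.npy");print(p)
t=w((625,61,.144),[(-76,-95,120)])[0];print(t,rel(t,.144,s))
E
```

```text
[607.2293227  291.08110772  22.25201593] 0.09347233587498645 [-0.09965062 -1.21402511  0.44103999]
[6.24537211e+02 6.08667804e+01 1.44299007e-01]
[563.41937825 -43.92295757 120.        ] (array([-0.0977,  0.3252,  0.0916]), array([ 0.04, -0.01, -0.  ]))
```

```bash
python3 - <<'E'
from h import *
from bench import ctrl
f=ctrl.grab_frame("wrist");cv2.imwrite("pics/w3.png",f["image"][:,:,::-1])
E
```

```text
(no output)
```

View pics/w3.png

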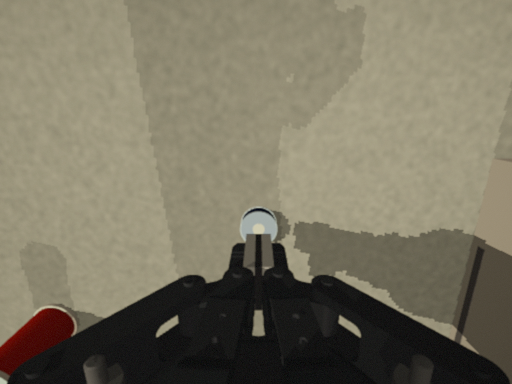

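Call:
{"method": "play_rows", "body": {
  "steps": [
    [[0, 0, 0], [0, 0, 0]],
    [[0, 0, 0], [0, 0, 0]],
    [[0, 0, 0], [0, 0, 0]],
    [[0, 0, 0], [0, 0, 0]],
    [[0, 0, 0], [0, 0, 0]]
  ],
  "gripper": 90
}}

```text
clock: 5.05
eef_pos: [607.2, 291.0, 22.1]
tcp_rot: [2.146, 0.155, -2.146]
contact_force: [-0.2, 0.1, -0.5]
finger_gap: 55.5
```

```bash
python3 - <<'E'
from h import *
from bench import ctrl
f=ctrl.grab_frame("wrist");cv2.imwrite("pics/w4.png",f["image"][:,:,::-1]);s=ctrl.state();print(s["eef_pos"],s["finger_gap"],ctrl.tips_ahead)
np.save("w4.npy",np.concatenate([f["eye"],f["orientation"]]))
print(proj(cam(f),[s["eef_pos"],s["eef_pos"]-[0,0,17]]), ctrl.look_for("bobbin",f)[:1])
E
```

```text
[607.22418216 290.98169657  22.11177044] 55.261021758127995 17.0
[[260.48007237 235.75502772]
 [260.28187864 225.16918092]] [{'xyz': [607.7, 292.9, 7.2], 'p': 0.72}]
```

View pics/w4.png

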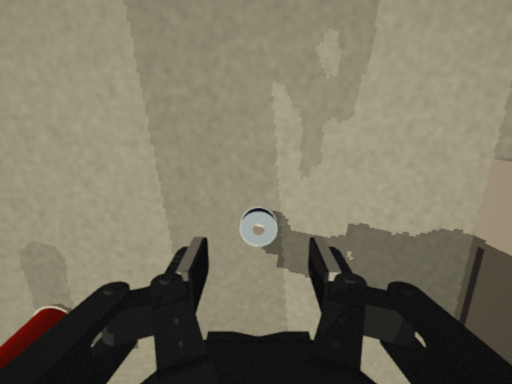

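```bash
python3 - <<'E'
from h import *
from bench import ctrl
v=np.load("w4.npy"); W=(np.array([[279.755,0,258.038],[0,279.755,196.147],[0,0,1]]),v[:3],v[3:])
print(atz(W,(259,227.5),12),proj(W,(607.4,292.4,12)))
for n in ["scene","top"]:
    f=ctrl.grab_frame(n);cv2.imwrite(f"pics/c_{n}.png",f["image"][:,:,::-1])
    a=f["image"][:,:,::-1]
    u=proj(cam(f),(606,291,20))[0].astype(int)
    cv2.imwrite(f"pics/cc_{n}.png",cv2.resize(a[u[1]-50:u[1]+40,u[0]-60:u[0]+60],None,fx=6,fy=6,interpolation=cv2.INTER_CUBIC))
E
```

```text
[608.32591696 292.05110163  12.        ] [[258.27670965 228.70895696]]
```

View pics/cc_scene.png

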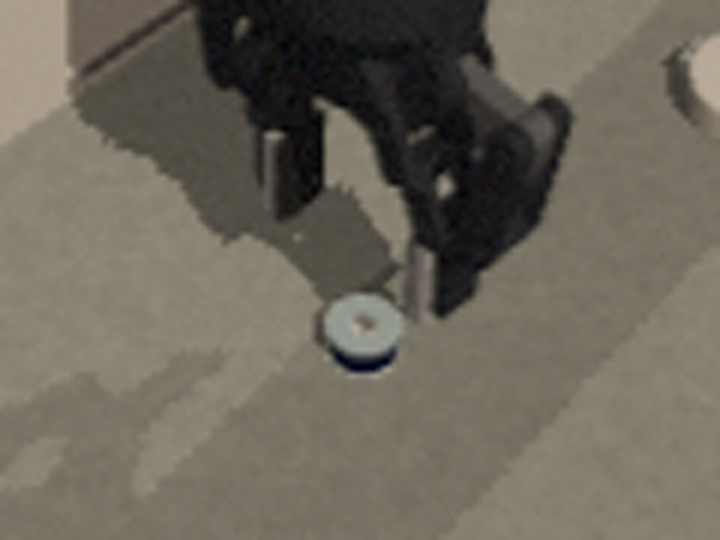

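```bash
python3 - <<'E'
from h import *
v=np.load("w4.npy"); W=(np.array([[279.755,0,258.038],[0,279.755,196.147],[0,0,1]]),v[:3],v[3:])
u=proj(CAM["scene"],(606,291,20))[0].astype(int);print(u)
S=CAM["scene"]
for sc,wr in [((440,318),(207,238)),((418,318),(207,238)),((272,218),(309,238)),((285,218),(309,238))]:
    a=(u[0]-60+sc[0]/6,u[1]-50+sc[1]/6)
    e1,d1=ray(S,a);e2,d2=ray(W,wr)
    A=np.c_[d1,-d2];t=np.linalg.lstsq(A,e2-e1,rcond=None)[0];print((e1+d1*t[0]).round(1),(e2+d2*t[1]).round(1))
for z in (0,5,10,20,30): print(z,proj(W,(607.2+11,291+27,z)),proj(W,(607.2,291+27,z)))
E
```

```text
[278 294]
[600.4 323.2  39.6] [607.7 322.3  35.8]
[608.4 321.7  43.7] [611.  321.4  42.4]
[625.3 268.9  54.1] [624.4 269.1  54.5]
[619.7 268.4  50. ] [622.1 267.7  49.2]
0 [[223.70086372 202.42714115]] [[222.0052882  217.21291076]]
5 [[222.82339065 204.76085696]] [[221.09993388 219.8782439 ]]
10 [[221.90003551 207.21660009]] [[220.14804756 222.68056569]]
20 [[219.90049015 212.53456455]] [[218.08955197 228.74070852]]
30 [[217.66741493 218.47362194]] [[215.79521481 235.49516114]]
```

View pics/cc_top.png

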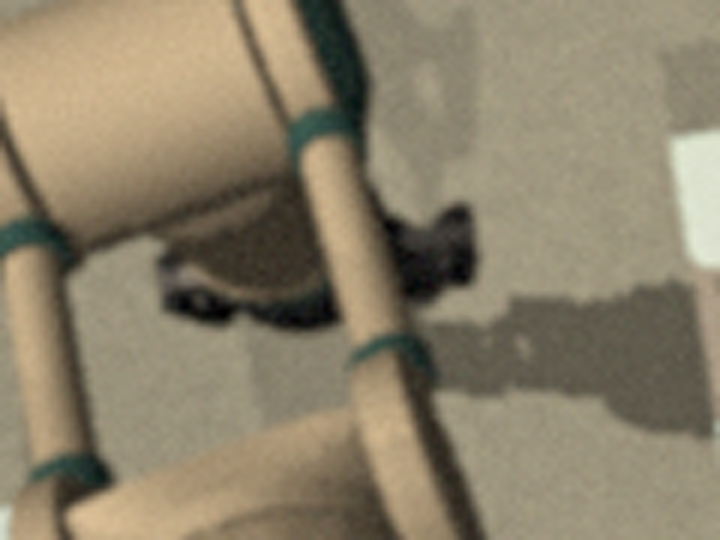

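Call:
{"method": "play_rows", "body": {
  "steps": [
    [[0.003, 0, 0], [0, 0, 0]],
    [[0.006, 0, 0], [0, 0, 0]],
    [[0.006, 0, 0], [0, 0, 0]]
  ],
  "gripper": 90
}}

```text
clock: 5.5
eef_pos: [606.6, 290.7, 15.3]
tcp_rot: [2.145, 0.155, -2.148]
contact_force: [-0.4, -0.1, 0.1]
finger_gap: 55.1
```

Call:
{"method": "play_rows", "body": {
  "steps": [
    [[0.003, 0, 0], [0, 0, 0]],
    [[0.005, 0, 0], [0, 0, 0]],
    [[0.005, 0, 0], [0, 0, 0]]
  ]
}}

```text
clock: 5.75
eef_pos: [606.8, 290.8, 10.5]
tcp_rot: [2.145, 0.155, -2.147]
contact_force: [0.1, 0.2, 1.1]
finger_gap: 55.3
```

```bash
python3 - <<'E'
from h import *
from bench import ctrl
s=ctrl.state();print(s["eef_pos"],s["contact_force"])
f=ctrl.grab_frame("wrist");cv2.imwrite("pics/w5.png",f["image"][:,:,::-1])
f=ctrl.grab_frame("scene");a=f["image"][:,:,::-1]
cv2.imwrite(f"pics/w5s.png",cv2.resize(a[244:334,218:338],None,fx=6,fy=6,interpolation=cv2.INTER_CUBIC))
E
```

```text
[606.82557848 290.80848018  10.51003465] [0.08889365 0.15982802 1.05124396]
```

View pics/w5s.png

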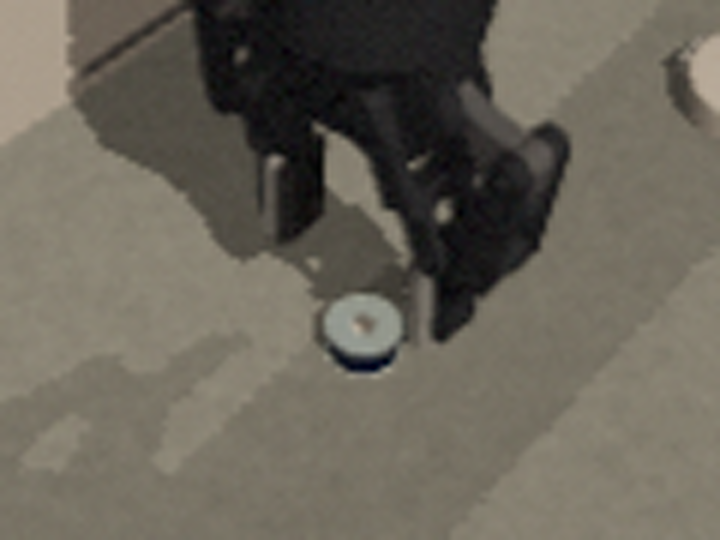

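View pics/w5.png

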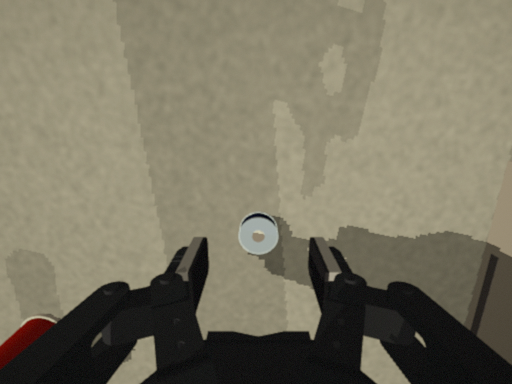

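Call:
{"method": "play_rows", "body": {
  "steps": [
    [[0.003, 0, 0], [0, 0, 0]],
    [[0.006, 0, 0], [0, 0, 0]],
    [[0.008, 0, 0], [0, 0, 0]],
    [[0.008, 0, 0], [0, 0, 0]]
  ]
}}

```text
clock: 6.18
eef_pos: [606.8, 290.8, 2.5]
tcp_rot: [2.145, 0.155, -2.147]
contact_force: [0.0, 0.8, -0.5]
finger_gap: 55.1
```

Call:
{"method": "play_rows", "body": {
  "steps": [
    [[0.003, 0, 0], [0, 0, 0]],
    [[0.005, 0, 0], [0, 0, 0]],
    [[0.005, 0, 0], [0, 0, 0]]
  ]
}}

```text
clock: 6.43
eef_pos: [606.9, 290.9, -2.4]
tcp_rot: [2.145, 0.155, -2.147]
contact_force: [-0.8, 0.4, -0.3]
finger_gap: 55.1
```

```bash
python3 - <<'E'
from h import *
from bench import ctrl
s=ctrl.state();print(s["eef_pos"],s["contact_force"])
f=ctrl.grab_frame("wrist");cv2.imwrite("pics/w6.png",f["image"][:,:,::-1])
f=ctrl.grab_frame("scene");a=f["image"][:,:,::-1]
cv2.imwrite(f"pics/w6s.png",cv2.resize(a[244:334,218:338],None,fx=6,fy=6,interpolation=cv2.INTER_CUBIC))
E
```

```text
[606.85959529 290.87795874  -2.427915  ] [-0.81609784  0.35677006 -0.32234064]
```

View pics/w6s.png

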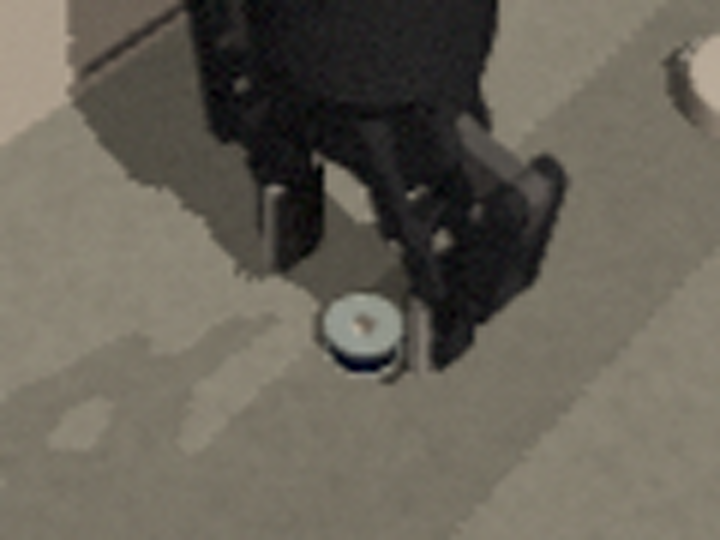

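View pics/w6.png

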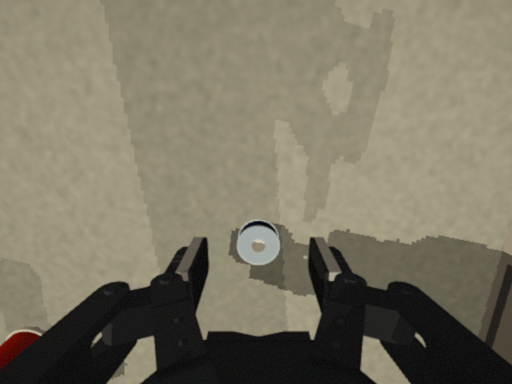

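Call:
{"method": "play_rows", "body": {
  "steps": [
    [[0.003, 0, 0], [0, 0, 0]],
    [[0.006, 0, 0], [0, 0, 0]],
    [[0.006, 0, 0], [0, 0, 0]]
  ]
}}

```text
clock: 6.78
eef_pos: [606.8, 290.8, -8.5]
tcp_rot: [2.145, 0.155, -2.147]
contact_force: [-0.3, 0.1, 0.2]
finger_gap: 55.5
```

Call:
{"method": "play_rows", "body": {
  "steps": [
    [[0, 0, 0], [0, 0, 0]],
    [[0, 0, 0], [0, 0, 0]],
    [[0, 0, 0], [0, 0, 0]],
    [[0, 0, 0], [0, 0, 0]],
    [[0, 0, 0], [0, 0, 0]],
    [[0, 0, 0], [0, 0, 0]]
  ],
  "gripper": 255,
  "newtons": 20
}}

```text
clock: 7.28
eef_pos: [607.9, 291.2, -7.0]
tcp_rot: [2.148, 0.156, -2.145]
contact_force: [0.7, -0.2, 4.2]
finger_gap: -0.1
```

```bash
python3 - <<'E'
from h import *
from bench import ctrl
s=ctrl.state();print(s["eef_pos"],s["contact_force"])
f=ctrl.grab_frame("wrist");cv2.imwrite("pics/w7.png",f["image"][:,:,::-1])
f=ctrl.grab_frame("scene");a=f["image"][:,:,::-1]
cv2.imwrite(f"pics/w7s.png",cv2.resize(a[244:334,218:338],None,fx=6,fy=6,interpolation=cv2.INTER_CUBIC))
E
```

```text
[607.94247574 291.21664811  -7.01268905] [ 0.66963648 -0.17877204  4.19752487]
```

View pics/w7s.png

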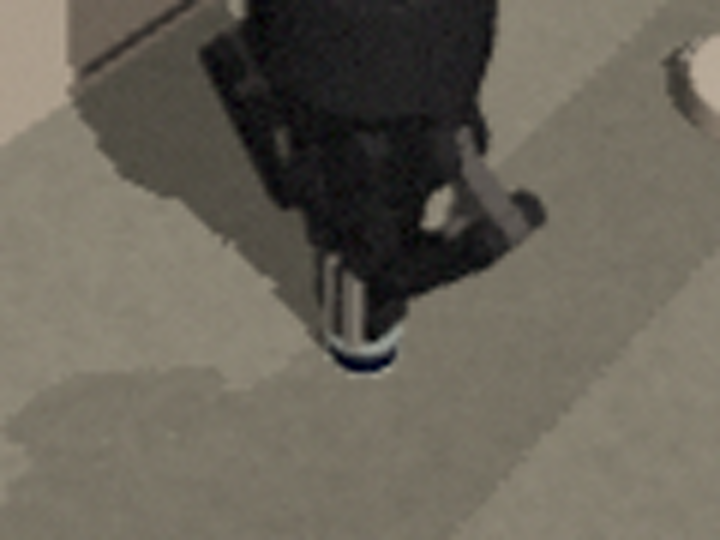

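View pics/w7.png

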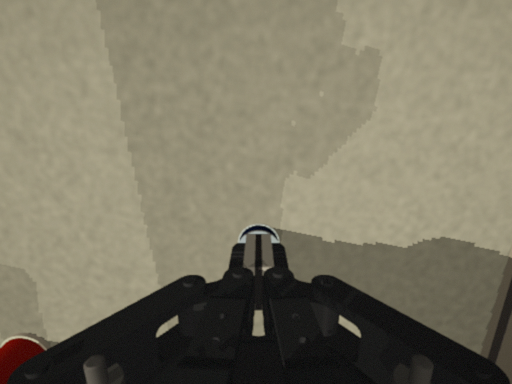

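Call:
{"method": "play_rows", "body": {
  "steps": [
    [[0, 0, 0], [0, 0, 0]],
    [[0, 0, 0], [0, 0, 0]],
    [[0, 0, 0], [0, 0, 0]],
    [[0, 0, 0], [0, 0, 0]],
    [[0.005, 0, 0], [0, 0, 0]],
    [[0.008, 0, 0], [0, 0, 0]],
    [[0.01, 0, 0], [0, 0, 0]],
    [[0.01, 0, 0], [0, 0, 0]]
  ],
  "gripper": 110
}}

```text
clock: 8.05
eef_pos: [606.4, 290.7, -19.1]
tcp_rot: [2.144, 0.155, -2.148]
contact_force: [0.8, 0.2, 0.7]
finger_gap: 48.6
```

Call:
{"method": "play_rows", "body": {
  "steps": [
    [[0, 0, 0], [0, 0, 0]],
    [[0, 0, 0], [0, 0, 0]],
    [[0, 0, 0], [0, 0, 0]],
    [[0, 0, 0], [0, 0, 0]],
    [[0, 0, 0], [0, 0, 0]],
    [[0, 0, 0], [0, 0, 0]]
  ],
  "gripper": 255,
  "newtons": 20
}}

```text
clock: 8.55
eef_pos: [607.2, 291.0, -17.8]
tcp_rot: [2.147, 0.155, -2.146]
contact_force: [-0.3, 0.0, 0.0]
finger_gap: 23.7
```

```bash
python3 - <<'E'
from h import *
from bench import ctrl
s=ctrl.state();print(s["eef_pos"],s["contact_force"])
f=ctrl.grab_frame("wrist");cv2.imwrite("pics/w8.png",f["image"][:,:,::-1])
f=ctrl.grab_frame("scene");a=f["image"][:,:,::-1]
cv2.imwrite(f"pics/w8s.png",cv2.resize(a[244:334,218:338],None,fx=6,fy=6,interpolation=cv2.INTER_CUBIC))
E
```

```text
[607.23306038 290.98819411 -17.75853688] [-0.34712352  0.04991918  0.00906037]
```

View pics/w8s.png

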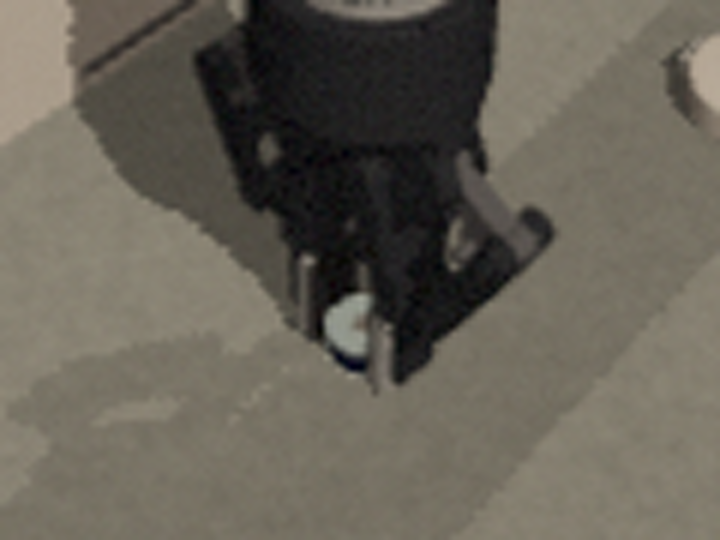

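```bash
python3 - <<'E'
from h import *
from bench import ctrl
s=ctrl.state()
t=w((625,61,.144),[(-74,-95,112)])[0];print(t,rel(t,.144,s))
E
```

```text
[565.39867805 -43.63595186 112.        ] (array([-0.1298,  0.3251,  0.0896]), array([ 0.03, -0.  , -0.  ]))
```

Call:
{"method": "play_rows", "body": {
  "steps": [
    [[-0.03, 0, 0], [0, 0, 0]],
    [[-0.07, 0, 0], [0, 0, 0]],
    [[-0.11, 0, 0], [0, 0, 0]],
    [[-0.13, 0.02, 0.01], [0, 0, 0]],
    [[-0.13, 0.06, 0.02], [0, 0, 0]],
    [[-0.13, 0.1, 0.03], [0, 0, 0]],
    [[-0.13, 0.14, 0.04], [0, 0, 0]],
    [[-0.13, 0.18, 0.05], [0, 0, 0]],
    [[-0.13, 0.22, 0.06], [0, 0, 0]],
    [[-0.13, 0.255, 0.07], [0, 0, 0]],
    [[-0.13, 0.29, 0.08], [0, 0, 0]],
    [[-0.13, 0.315, 0.088], [0, 0, 0]]
  ]
}}

```text
clock: 9.65
eef_pos: [564.9, -36.4, 112.4]
tcp_rot: [2.147, 0.153, -2.146]
contact_force: [-0.5, -0.2, -0.0]
finger_gap: 23.8
```

Call:
{"method": "play_rows", "body": {
  "steps": [
    [[0, 0.01, 0.002], [0, 0, 0]],
    [[0, 0.01, 0.002], [0, 0, 0]],
    [[0, 0.01, 0.002], [0, 0, 0]]
  ]
}}

```text
clock: 9.9
eef_pos: [565.1, -43.2, 112.3]
tcp_rot: [2.148, 0.155, -2.147]
contact_force: [-0.4, 0.4, 0.2]
finger_gap: 23.3
```

```bash
python3 - <<'E'
from h import *
from bench import ctrl
s=ctrl.state();print(s["eef_pos"],s["finger_gap"])
f=ctrl.grab_frame("wrist");cv2.imwrite("pics/w9.png",f["image"][:,:,::-1])
np.save("w9.npy",np.concatenate([f["eye"],f["orientation"]]))
E
```

```text
[565.14286878 -43.17391963 112.26214406] 23.33901449535254
```

View pics/w9.png

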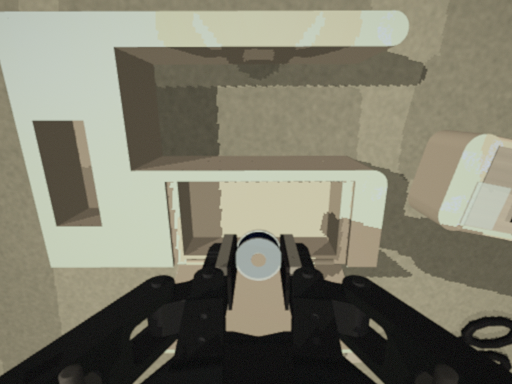

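```bash
python3 - <<'E'
from h import *
v=np.load("w9.npy"); W=(np.array([[279.755,0,258.038],[0,279.755,196.147],[0,0,1]]),v[:3],v[3:])
o=[(W,P,u) for P,u in [((-121,76,72),(50,267.5)),((-41,0,72),(131,170)),((41,0,72),(115,47)),((-85,64,72),(55,226)),((-85,28,72),(102,225.5)),((-5,28,72),(86,121)),((-5,64,72),(34,121)),((-121,-190,72),(379,267))]]
p,r=fit(o,[620,59,.14]);print(p,r.round(1).tolist());np.save("ext.npy",p)
print(proj(W,w(p,[(-113,-32,72),(-49,-32,72),(-113,-158,72),(-49,-158,72)])).round(0).tolist())
print(w(p,[(-74,-95,16)]))
a=cv2.imread('pics/w9.png');cv2.imwrite('pics/w9d.png',cv2.resize(a[110:260,400:512],None,fx=5,fy=4,interpolation=cv2.INTER_CUBIC))
E
```

```text
[6.24990760e+02 6.04949026e+01 1.41872929e-01] [[1.2, -0.1], [0.5, 1.0], [-0.1, -0.7], [1.7, 0.5], [0.9, 1.1], [-1.6, -1.0], [-1.4, -1.0], [-1.3, 0.8]]
[[183.0, 259.0], [176.0, 182.0], [339.0, 259.0], [347.0, 182.0]]
[[565.16700545 -44.01403645  16.        ]]
```

View pics/w9d.png

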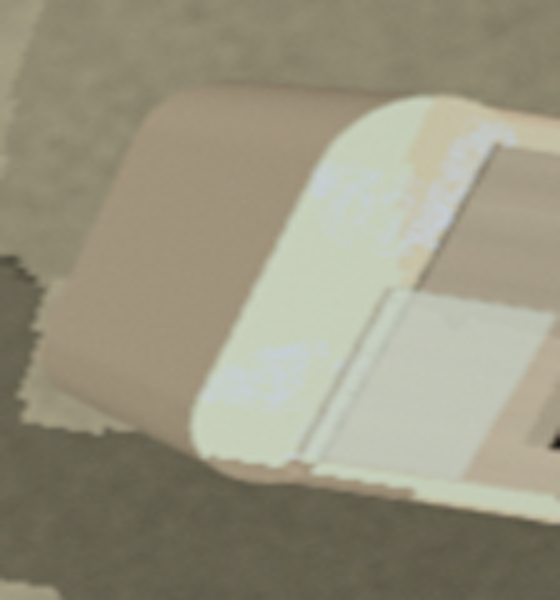

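Call:
{"method": "play_rows", "body": {
  "steps": [
    [[0.03, 0.001, 0], [0, 0, 0]],
    [[0.06, 0.001, 0], [0, 0, 0]],
    [[0.08, 0.001, 0], [0, 0, 0]],
    [[0.09, 0.001, 0], [0, 0, 0]],
    [[0.094, 0.001, 0], [0, 0, 0]],
    [[0.094, 0.001, 0], [0, 0, 0]]
  ]
}}

```text
clock: 10.45
eef_pos: [565.1, -43.4, 17.7]
tcp_rot: [2.145, 0.157, -2.147]
contact_force: [-0.0, -0.2, -0.4]
finger_gap: 23.9
```

```bash
python3 - <<'E'
from h import *
from bench import ctrl
s=ctrl.state();print(s["eef_pos"],s["finger_gap"],s["contact_force"])
f=ctrl.grab_frame("scene");a=f["image"][:,:,::-1]
cv2.imwrite(f"pics/d1.png",cv2.resize(a[120:270,130:290],None,fx=4,fy=4,interpolation=cv2.INTER_CUBIC))
v=np.load("w9.npy"); W=(np.array([[279.755,0,258.038],[0,279.755,196.147],[0,0,1]]),v[:3],v[3:])
D=lambda u:(399.6+u[0]/5,109.6+u[1]/4)
q=[atz(W,D(u),72) for u in [(320,170),(210,380),(290,460),(555,520),(450,95),(560,118)]];print(np.round(q,1))
E
```

```text
[565.12627065 -43.37217592  17.66640469] 23.946442194539898 [-0.00215604 -0.15622221 -0.42898352]
[[ 632.1 -180.7   72. ]
 [ 591.7 -178.2   72. ]
 [ 577.7 -195.9   72. ]
 [ 571.4 -241.6   72. ]
 [ 647.3 -194.1   72. ]
 [ 645.7 -211.    72. ]]
```

View pics/d1.png

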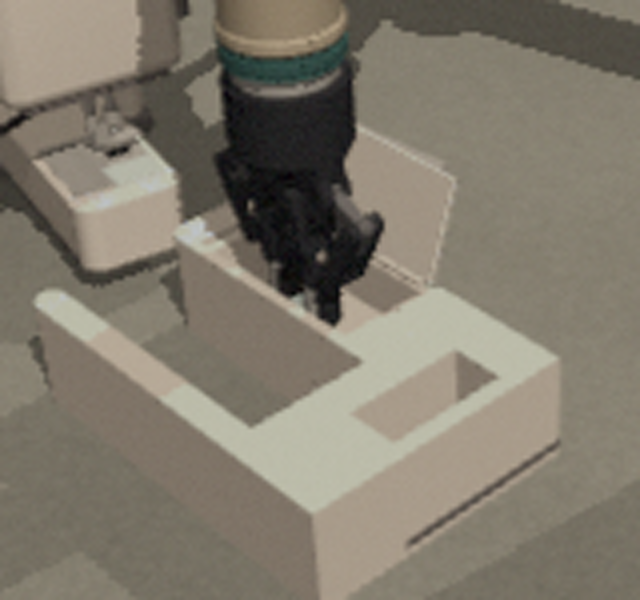

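Call:
{"method": "play_rows", "body": {
  "steps": [
    [[0.0025, 0, 0], [0, 0, 0]],
    [[0.0025, 0, 0], [0, 0, 0]],
    [[0.0025, 0, 0], [0, 0, 0]]
  ]
}}

```text
clock: 10.75
eef_pos: [565.8, -44.7, 16.6]
tcp_rot: [2.148, 0.155, -2.144]
contact_force: [-0.9, 0.6, -0.2]
finger_gap: 23.8
```

Call:
{"method": "play_rows", "body": {
  "steps": [
    [[0, 0, 0], [0, 0, 0]],
    [[0, 0, 0], [0, 0, 0]],
    [[0, 0, 0], [0, 0, 0]],
    [[0, 0, 0], [0, 0, 0]],
    [[-0.02, 0, 0], [0, 0, 0]],
    [[-0.05, 0, 0], [0, 0, 0]],
    [[-0.09, 0, 0], [0, 0, 0]],
    [[-0.11, 0, 0], [0, 0, 0]],
    [[-0.11, 0, 0], [0, 0, 0]]
  ],
  "gripper": 140
}}

```text
clock: 11.5
eef_pos: [568.9, -45.3, 131.2]
tcp_rot: [2.156, 0.152, -2.134]
contact_force: [1.0, -0.4, 0.8]
finger_gap: 38.4
```

```bash
python3 - <<'E'
from h import *
from bench import ctrl
s=ctrl.state();print(s["eef_pos"],s["finger_gap"],s["contact_force"])
f=ctrl.grab_frame("wrist");cv2.imwrite("pics/w10.png",f["image"][:,:,::-1])
E
```

```text
[568.86954384 -45.31066936 131.16913009] 38.39430811928353 [ 1.04607083 -0.35792203  0.84792975]
```

View pics/w10.png

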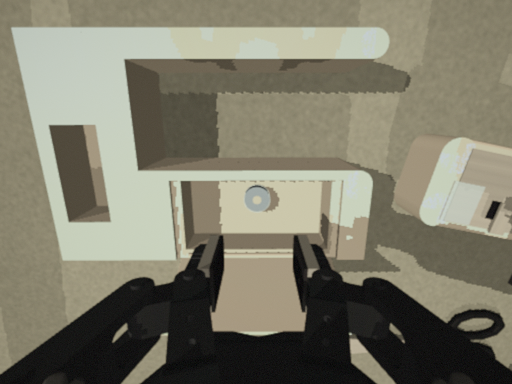

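```bash
python3 - <<'E'
from h import *
from bench import ctrl
s=ctrl.state();p=(625,60.7,.143)
for P in [(-180,-95,165),(-180,-95,82)]:
    t=w(p,[P])[0];print(t,rel(t,.143,s))
E
```

```text
[460.3760233  -58.98269004 165.        ] (array([-0.0371, -0.0015,  0.1075]), array([ 0.09, -0.35, -0.13]))
[460.3760233  -58.98269004  82.        ] (array([ 0.0459, -0.0016,  0.108 ]), array([ 0.09, -0.35, -0.13]))
```

Call:
{"method": "play_rows", "body": {
  "steps": [
    [[-0.03, 0, 0], [0, 0, 0]],
    [[-0.037, -0.001, 0.02], [0, 0, 0]],
    [[-0.037, -0.001, 0.06], [0, 0, 0]],
    [[-0.037, -0.001, 0.095], [0, 0, 0]],
    [[-0.037, -0.001, 0.108], [0, 0, 0]],
    [[-0.02, -0.001, 0.108], [0, 0, 0]],
    [[0.02, -0.001, 0.108], [0, 0, 0]],
    [[0.04, -0.001, 0.108], [0, 0, 0]],
    [[0.045, -0.001, 0.108], [0, 0, 0]],
    [[0.045, -0.001, 0.108], [0, 0, 0]]
  ],
  "gripper": 255
}}

```text
clock: 12.38
eef_pos: [456.4, -58.7, 78.6]
tcp_rot: [2.142, 0.157, -2.153]
contact_force: [0.4, -0.9, 0.5]
finger_gap: 0.3
```

```bash
python3 - <<'E'
from h import *
from bench import ctrl
s=ctrl.state();print(s["eef_pos"],s["finger_gap"],s["contact_force"])
f=ctrl.grab_frame("wrist");cv2.imwrite("pics/w11.png",f["image"][:,:,::-1])
p=(625,60.7,.143); c,sn=np.cos(p[2]),np.sin(p[2]);d=s["eef_pos"]-[p[0],p[1],0]
print("ext frame",c*d[0]+sn*d[1],-sn*d[0]+c*d[1])
# path of tip front-lower corner: TCP in ext = corner -11, z = corner z -19
for th in (1.4,1.2,1,.8,.6,.4,.2,0): 
    print(th,"TCPx",round(-119+45*np.cos(th)-11- 2*np.sin(th),1),"z",round(70+45*np.sin(th)+2*np.cos(th)-19,1))
E
```

```text
[456.419266   -58.65989648  78.60870219] 0.2669750511677092 [ 0.40711604 -0.85878079  0.47061498]
ext frame -183.87036800610014 -94.11661135937604
1.4 TCPx -124.3 z 95.7
1.2 TCPx -115.6 z 93.7
1 TCPx -107.4 z 89.9
0.8 TCPx -100.1 z 84.7
0.6 TCPx -94.0 z 78.1
0.4 TCPx -89.3 z 70.4
0.2 TCPx -86.3 z 61.9
0 TCPx -85.0 z 53.0
```

View pics/w11.png

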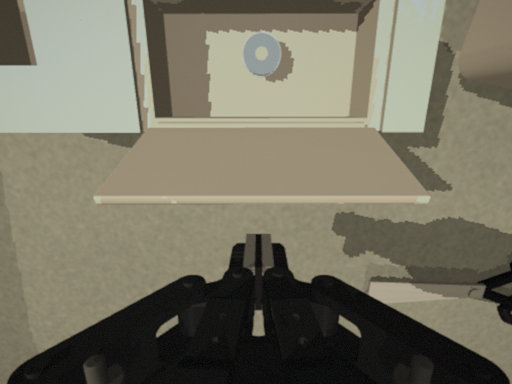

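Call:
{"method": "play_rows", "body": {
  "steps": [
    [[0, 0, -0.015], [0, 0, 0]],
    [[0, 0, -0.027], [0, 0, 0]],
    [[0, 0, -0.037], [0, 0, 0]],
    [[0, 0, -0.047], [0, 0, 0]],
    [[0, 0, -0.057], [0, 0, 0]],
    [[0, 0, -0.067], [0, 0, 0]],
    [[0, 0, -0.075], [0, 0, 0]],
    [[0, 0, -0.08], [0, 0, 0]],
    [[0, 0, -0.08], [0, 0, 0]]
  ]
}}

```text
clock: 13.18
eef_pos: [538.7, -47.5, 80.6]
tcp_rot: [2.147, 0.156, -2.145]
contact_force: [0.7, 0.1, 0.4]
finger_gap: -0.0
```

```bash
python3 - <<'E'
from h import *
from bench import ctrl
s=ctrl.state();print(s["eef_pos"],s["finger_gap"],s["contact_force"])
f=ctrl.grab_frame("scene");a=f["image"][:,:,::-1]
cv2.imwrite(f"pics/d2.png",cv2.resize(a[120:270,130:290],None,fx=4,fy=4,interpolation=cv2.INTER_CUBIC))
p=(625,60.7,.143); c,sn=np.cos(p[2]),np.sin(p[2]);d=s["eef_pos"]-[p[0],p[1],0]
print("ext frame",c*d[0]+sn*d[1],-sn*d[0]+c*d[1])
E
```

```text
[538.74738994 -47.47695691  80.55450842] -0.039127550892142635 [0.67004576 0.05774796 0.37602243]
ext frame -100.7888587893693 -94.78065569215612
```

View pics/d2.png

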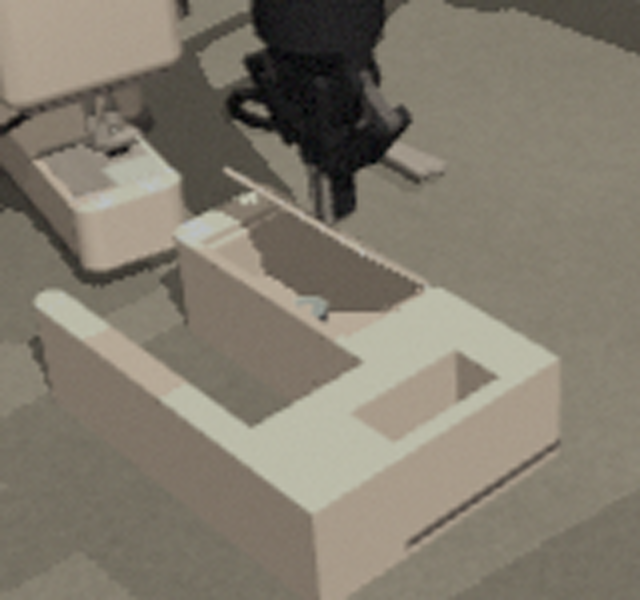

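Call:
{"method": "play_rows", "body": {
  "steps": [
    [[0.004, 0, -0.006], [0, 0, 0]],
    [[0.01, 0, -0.011], [0, 0, 0]],
    [[0.015, 0, -0.015], [0, 0, 0]],
    [[0.02, 0, -0.018], [0, 0, 0]],
    [[0.024, 0, -0.02], [0, 0, 0]],
    [[0.027, 0, -0.021], [0, 0, 0]],
    [[0.027, 0, -0.021], [0, 0, 0]]
  ]
}}

```text
clock: 13.82
eef_pos: [558.2, -44.6, 53.2]
tcp_rot: [2.146, 0.156, -2.147]
contact_force: [0.7, 0.4, 0.1]
finger_gap: -0.0
```

Call:
{"method": "play_rows", "body": {
  "steps": [
    [[0.001, 0, 0], [0, 0, 0]],
    [[0.002, 0, 0], [0, 0, 0]],
    [[0.002, 0, 0], [0, 0, 0]]
  ]
}}

```text
clock: 14.07
eef_pos: [558.3, -44.6, 52.8]
tcp_rot: [2.147, 0.155, -2.145]
contact_force: [-2.3, 0.1, 7.7]
finger_gap: -0.2
```

Call:
{"method": "play_rows", "body": {
  "steps": [
    [[0.001, 0, 0], [0, 0, 0]],
    [[0.002, 0, 0], [0, 0, 0]],
    [[0.002, 0, 0], [0, 0, 0]]
  ]
}}

```text
clock: 14.32
eef_pos: [558.4, -44.6, 52.6]
tcp_rot: [2.148, 0.155, -2.144]
contact_force: [-5.6, 1.2, 18.0]
finger_gap: -0.0
```

Call:
{"method": "play_rows", "body": {
  "steps": [
    [[-0.01, 0, 0], [0, 0, 0]],
    [[-0.04, 0, 0.02], [0, 0, 0]],
    [[-0.08, 0, 0.05], [0, 0, 0]],
    [[-0.11, 0, 0.07], [0, 0, 0]],
    [[-0.11, 0, 0.07], [0, 0, 0]]
  ]
}}

```text
clock: 14.73
eef_pos: [488.2, -55.4, 165.4]
tcp_rot: [2.152, 0.151, -2.138]
contact_force: [1.4, 0.1, -0.4]
finger_gap: -0.5
```

```bash
python3 - <<'E'
from h import *
from bench import ctrl
s=ctrl.state();print(s["eef_pos"],s["finger_gap"],s["contact_force"])
f=ctrl.grab_frame("wrist");cv2.imwrite("pics/w12.png",f["image"][:,:,::-1])
np.save("w12.npy",np.concatenate([f["eye"],f["orientation"]]))
f=ctrl.grab_frame("scene");a=f["image"][:,:,::-1]
cv2.imwrite(f"pics/d3.png",cv2.resize(a[120:270,130:290],None,fx=4,fy=4,interpolation=cv2.INTER_CUBIC))
E
```

```text
[488.22938536 -55.44461617 165.36959934] -0.5022786477963839 [ 1.37844498  0.10834646 -0.40678483]
```

View pics/d3.png

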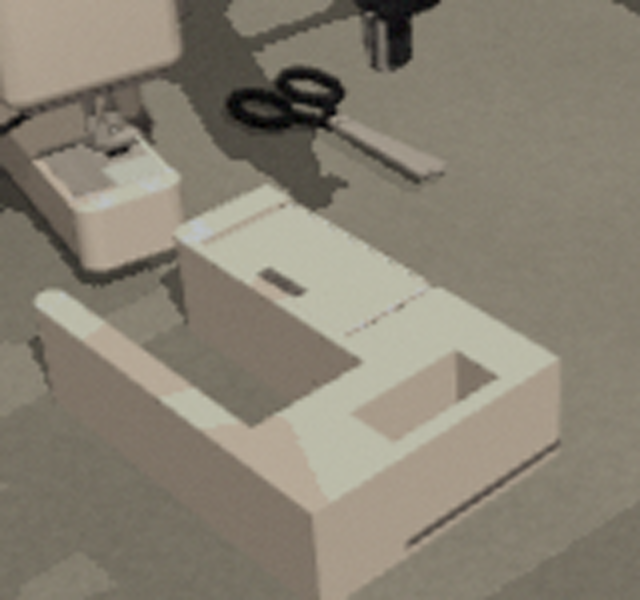

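View pics/w12.png

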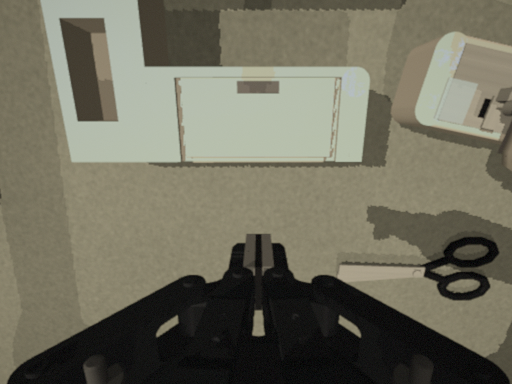

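```bash
python3 - <<'E'
from h import *
from bench import ctrl
v=np.load("w12.npy"); W=(np.array([[279.755,0,258.038],[0,279.755,196.147],[0,0,1]]),v[:3],v[3:])
o=[(W,P,u) for P,u in [((-121,76,72),(71,162)),((-121,-190,72),(365,162)),((-41,0,72),(146,67)),((-85,64,72),(78,122)),((-85,28,72),(117,121))]]
p,r=fit(o,[620,59,.14]);print(p,r.round(1).tolist())
p=np.array([625,60.7,.143])
s=ctrl.state();print(s["qpos"].round(2))
for z in (165,80): t=w(p,[(-45,70,z)])[0];print(t,rel(t,.143,s))
a=cv2.imread('pics/w12.png');cv2.imwrite('pics/w12d.png',cv2.resize(a[20:170,380:512],None,fx=5,fy=4,interpolation=cv2.INTER_CUBIC))
E
```

```text
[6.24814650e+02 6.05348094e+01 1.43194100e-01] [[1.0, 0.1], [-2.4, 0.0], [-0.8, -0.2], [-0.0, -0.6], [2.0, 0.4]]
[-0.25  0.19  1.76 -0.    1.19  1.17]
[570.48339986 123.57241295 165.        ] (array([-0.0031, -0.1651, -0.1059]), array([ 0.05, -0.27, -0.11]))
[570.48339986 123.57241295  80.        ] (array([ 0.0819, -0.1653, -0.1055]), array([ 0.05, -0.27, -0.11]))
```

View pics/w12d.png

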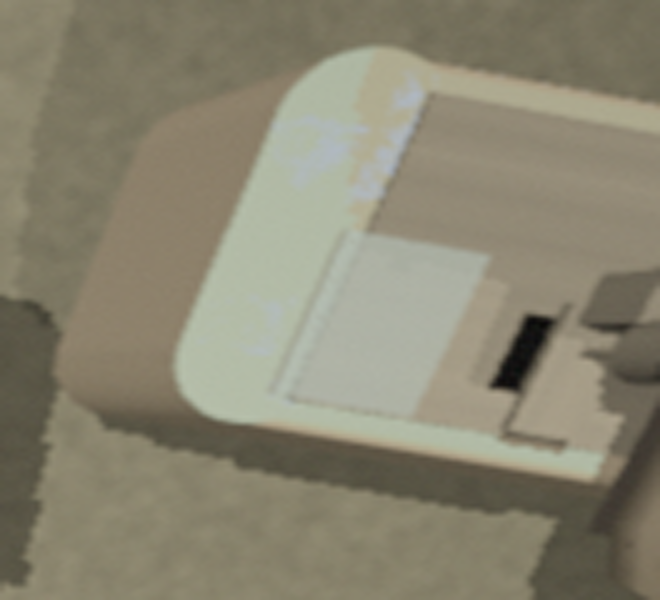

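```bash
python3 - <<'E'
from h import *
v=np.load("w12.npy"); W=(np.array([[279.755,0,258.038],[0,279.755,196.147],[0,0,1]]),v[:3],v[3:])
D=lambda u:(379.6+u[0]/5,19.6+u[1]/4)
q=np.array([atz(W,D(u),72) for u in [(270,130),(185,330),(250,422),(590,480),(420,62),(650,102)]]);print(q.round(1))
t=q[0]-q[1];print(np.arctan2(t[1],t[0]),[np.arctan2(-(q[i]-q[i+1])[0],(q[i]-q[i+1])[1]) for i in (2,4)])
E
```

```text
[[ 629.5 -180.1   72. ]
 [ 589.6 -178.1   72. ]
 [ 572.6 -195.3   72. ]
 [ 569.2 -259.9   72. ]
 [ 645.  -200.3   72. ]
 [ 643.4 -240.3   72. ]]
-0.051253973907485734 [np.float64(-0.05343859207520387), np.float64(-0.03949936830662163)]
```

Call:
{"method": "play_rows", "body": {
  "steps": [
    [[0, -0.035, -0.02], [0, 0, 0]],
    [[0, -0.07, -0.045], [0, 0, 0]],
    [[0, -0.105, -0.07], [0, 0, 0]],
    [[0, -0.14, -0.09], [0, 0, 0]],
    [[0, -0.165, -0.106], [0, 0, 0]],
    [[0, -0.165, -0.106], [0, 0, 0]],
    [[0, -0.165, -0.106], [0, 0, 0]],
    [[0, -0.165, -0.106], [0, 0, 0]]
  ],
  "gripper": 140
}}

```text
clock: 15.5
eef_pos: [569.2, 123.7, 157.9]
tcp_rot: [2.142, 0.155, -2.149]
contact_force: [0.0, -0.4, 0.5]
finger_gap: 38.4
```

```bash
python3 - <<'E'
from h import *
from bench import ctrl
s=ctrl.state();print(s["eef_pos"],s["finger_gap"],s["contact_force"])
f=ctrl.grab_frame("wrist");cv2.imwrite("pics/w13.png",f["image"][:,:,::-1])
np.save("w13.npy",np.concatenate([f["eye"],f["orientation"]]))
t=w((625,60.6,.143),[(-45,70,25)])[0];print(t,rel(t,.143,s))
E
```

```text
[569.23064151 123.66079185 157.88519356] 38.40203276333106 [ 0.00930623 -0.3896306   0.54243961]
[570.48339986 123.47241295  25.        ] (array([ 0.1329,  0.0003, -0.0016]), array([ 0.13,  0.19, -0.04]))
```

View pics/w13.png

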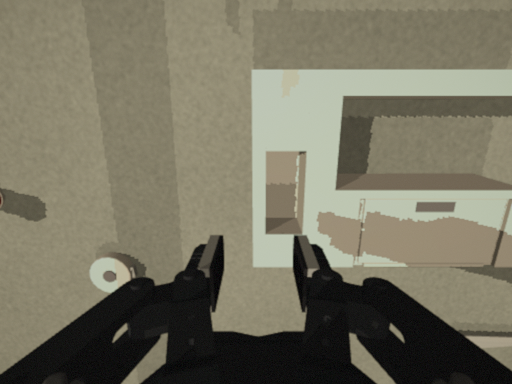

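Call:
{"method": "play_rows", "body": {
  "steps": [
    [[0.04, 0, -0.001], [0, 0, 0]],
    [[0.075, 0, -0.001], [0, 0, 0]],
    [[0.09, 0, -0.001], [0, 0, 0]],
    [[0.1, 0, -0.001], [0, 0, 0]],
    [[0.11, 0, -0.001], [0, 0, 0]],
    [[0.11, 0, -0.001], [0, 0, 0]]
  ]
}}

```text
clock: 16.05
eef_pos: [570.0, 123.0, 48.4]
tcp_rot: [2.144, 0.154, -2.149]
contact_force: [0.4, 0.3, -0.0]
finger_gap: 38.5
```

```bash
python3 - <<'E'
from h import *
from bench import ctrl
s=ctrl.state();print(s["eef_pos"],s["finger_gap"],s["contact_force"])
f=ctrl.grab_frame("wrist");cv2.imwrite("pics/w14.png",f["image"][:,:,::-1])
E
```

```text
[570.03656713 123.02118449  48.3672094 ] 38.47988620593337 [ 0.41455202  0.30842276 -0.04202007]
```

View pics/w14.png

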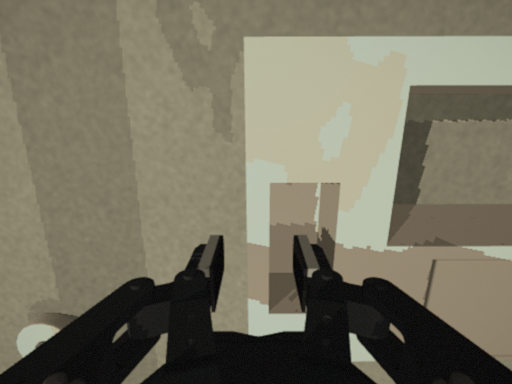

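Call:
{"method": "play_rows", "body": {
  "steps": [
    [[0.008, 0, 0], [0, 0, 0]],
    [[0.016, 0, 0], [0, 0, 0]],
    [[0.024, 0, 0], [0, 0, 0]],
    [[0.024, 0, 0], [0, 0, 0]]
  ]
}}

```text
clock: 16.43
eef_pos: [569.7, 123.9, 24.2]
tcp_rot: [2.144, 0.155, -2.149]
contact_force: [0.0, 0.0, -0.1]
finger_gap: 38.4
```

Call:
{"method": "play_rows", "body": {
  "steps": [
    [[0, 0, 0], [0, 0, 0]],
    [[0, 0, 0], [0, 0, 0]],
    [[0, 0, 0], [0, 0, 0]],
    [[0, 0, 0], [0, 0, 0]],
    [[0, 0, 0], [0, 0, 0]],
    [[0, 0, 0], [0, 0, 0]]
  ],
  "gripper": 255,
  "newtons": 80
}}

```text
clock: 16.93
eef_pos: [571.3, 124.0, 26.1]
tcp_rot: [2.147, 0.155, -2.145]
contact_force: [0.6, -0.5, 0.8]
finger_gap: 10.3
```

```bash
python3 - <<'E'
from h import *
from bench import ctrl
s=ctrl.state();print(s["eef_pos"],s["finger_gap"],s["contact_force"],s["ft_torque"],s["qpos"])
f=ctrl.grab_frame("scene");a=f["image"][:,:,::-1]
cv2.imwrite(f"pics/d4.png",a)
M=(609.7,-178.5,-0.049);y=np.array([np.sin(.049),np.cos(.049),0])
t=w(M,[(-45,70,0)])[0]
for k in (210,190,150,100,50,20,5,0):
    T=t+y*k; T[2]=s["eef_pos"][2]; print(k,T.round(1),rel(T,-.049,s))
E
```

```text
[571.27974221 124.00038048  26.08193322] 10.288841708748567 [ 0.55911637 -0.54283732  0.7940653 ] [-0.0844459   0.00885093 -0.01142477] [ 9.48928237e-02  4.48614155e-01  1.74438409e+00 -2.77745516e-04
  9.47642971e-01  1.52121532e+00]
210 [578.5 103.4  26.1] (array([ 0.    ,  0.0215, -0.0041]), array([ 1.109e+01, -6.000e-02, -1.000e-02]))
190 [577.5  83.4  26.1] (array([ 0.    ,  0.0411, -0.0003]), array([ 1.109e+01, -6.000e-02, -1.000e-02]))
150 [575.5  43.4  26.1] (array([0.    , 0.0803, 0.0074]), array([ 1.109e+01, -6.000e-02, -1.000e-02]))
100 [573.1  -6.5  26.1] (array([0.    , 0.1294, 0.017 ]), array([ 1.109e+01, -6.000e-02, -1.000e-02]))
50 [570.6 -56.4  26.1] (array([0.    , 0.1785, 0.0266]), array([ 1.109e+01, -6.000e-02, -1.000e-02]))
20 [569.2 -86.4  26.1] (array([0.    , 0.2079, 0.0324]), array([ 1.109e+01, -6.000e-02, -1.000e-02]))
5 [ 568.4 -101.4   26.1] (array([0.    , 0.2226, 0.0353]), array([ 1.109e+01, -6.000e-02, -1.000e-02]))
0 [ 568.2 -106.4   26.1] (array([0.    , 0.2275, 0.0363]), array([ 1.109e+01, -6.000e-02, -1.000e-02]))
```

View pics/d4.png

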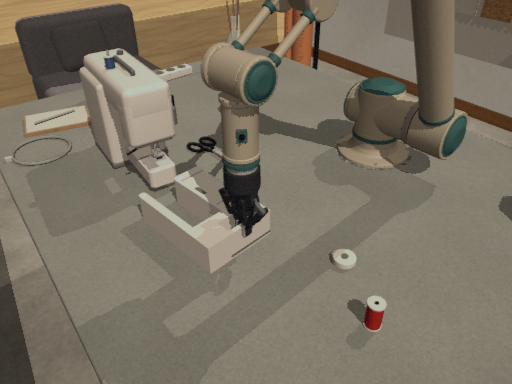

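Call:
{"method": "play_rows", "body": {
  "steps": [
    [[0, 0.001, 0], [1, 0, 0]],
    [[0, 0.002, -0.001], [2, 0, 0]],
    [[0, 0.004, -0.001], [3, 0, 0]],
    [[0, 0.006, -0.002], [4.2, 0, 0]],
    [[0, 0.008, -0.002], [5.4, 0, 0]],
    [[0, 0.01, -0.003], [6.6, 0, 0]],
    [[0, 0.012, -0.003], [7.8, 0, 0]],
    [[0, 0.014, -0.004], [9, 0, 0]],
    [[0, 0.016, -0.004], [10, 0, 0]],
    [[0, 0.018, -0.005], [11.1, 0, 0]],
    [[0, 0.018, -0.005], [11.1, 0, 0]],
    [[0, 0.018, -0.005], [11.1, 0, 0]]
  ]
}}

```text
clock: 17.98
eef_pos: [579.1, 106.5, 26.0]
tcp_rot: [-2.197, 0.056, 2.194]
contact_force: [1.6, 2.1, 4.1]
finger_gap: 10.6
```

```bash
python3 - <<'E'
from h import *
from bench import ctrl
s=ctrl.state();print(s["eef_pos"],s["finger_gap"],s["contact_force"],s["ft_torque"])
f=ctrl.grab_frame("wrist");cv2.imwrite("pics/w15.png",f["image"][:,:,::-1])
np.save("w15.npy",np.concatenate([f["eye"],f["orientation"]]))
f=ctrl.grab_frame("top");a=f["image"][:,:,::-1]
cv2.imwrite(f"pics/d5.png",cv2.resize(a[90:230,210:370],None,fx=5,fy=4,interpolation=cv2.INTER_CUBIC))
f=ctrl.grab_frame("scene");a=f["image"][:,:,::-1]
cv2.imwrite(f"pics/d6.png",cv2.resize(a[120:270,110:290],None,fx=4,fy=4,interpolation=cv2.INTER_CUBIC))
E
```

```text
[579.07127193 106.46318789  26.03556144] 10.566809721701471 [1.64610984 2.09994466 4.13955417] [ 0.31932979 -0.27565749  0.25061345]
```

View pics/d5.png

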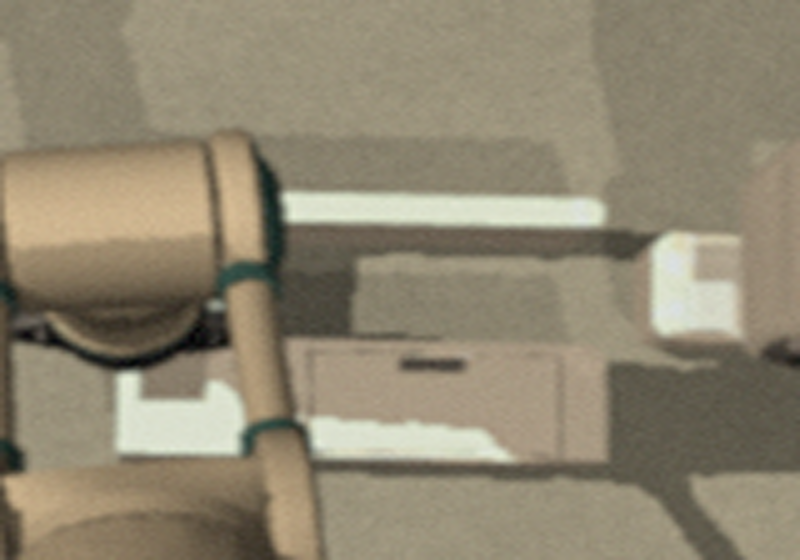

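View pics/d6.png

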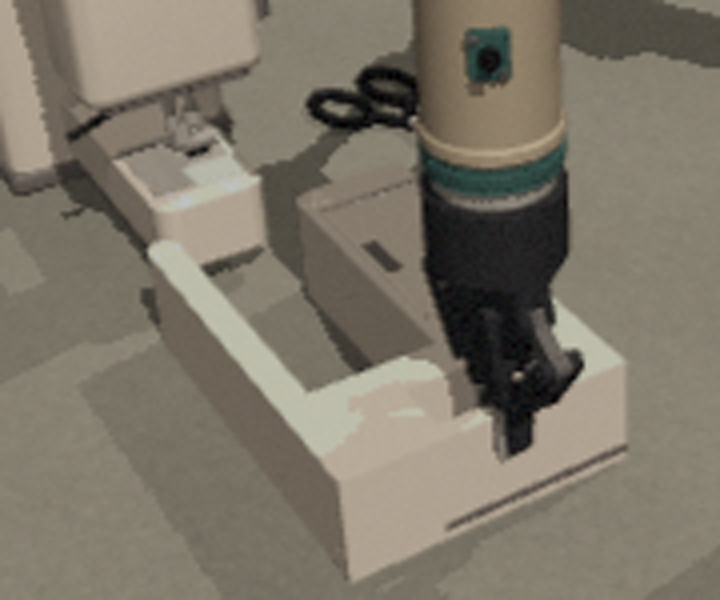

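View pics/w15.png

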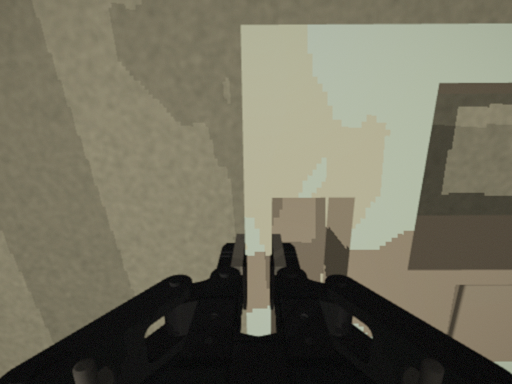

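```bash
python3 - <<'E'
from h import *
from bench import ctrl
v=np.load("w15.npy"); W=(np.array([[279.755,0,258.038],[0,279.755,196.147],[0,0,1]]),v[:3],v[3:])
o=[(W,P,u) for P,u in [((61,76,72),(242,25)),((41,0,72),(440,83)),((-41,0,72),(408,269)),((-5,64,72),(272,198)),((-5,28,72),(354,198))]]
p,r=fit(o,[613,36,-.05]);print(p,r.round(1).tolist())
M=(609.7,-178.5,-0.049)
def inM(p):
    d=p[:2]-np.array(M[:2]);c,s=np.cos(M[2]),np.sin(M[2]);return c*d[0]+s*d[1],-s*d[0]+c*d[1]
print(inM(p))
s=ctrl.state();
# from grip
q=s["eef_pos"];o2=w((q[0],q[1],-.049),[(45,-70,0)])[0];print(o2,inM(o2))
f=ctrl.grab_frame("top");a=f["image"][:,:,::-1]
cv2.imwrite(f"pics/d7.png",cv2.resize(a[130:190,300:380],None,fx=10,fy=10,interpolation=cv2.INTER_CUBIC))
E
```

```text
[ 6.19381127e+02  3.60217153e+01 -4.79016541e-02] [[-1.5, -0.7], [0.5, -0.2], [-0.1, 2.4], [-0.3, 0.4], [1.5, 0.1]]
(np.float64(-0.8378515070275299), np.float64(214.7384189228623))
[620.58889531  34.32582449   0.        ] (np.float64(0.45153302870978607), np.float64(213.10372058994818))
```

View pics/d7.png

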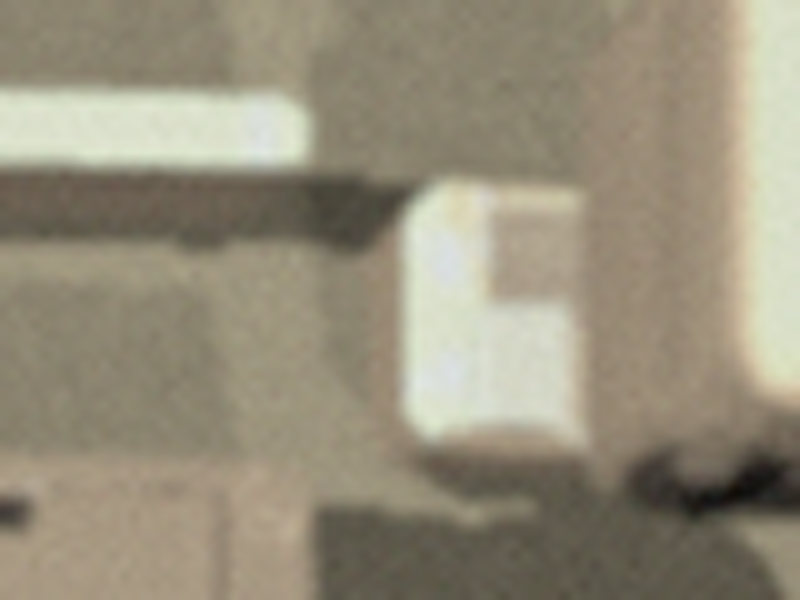

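Call:
{"method": "play_rows", "body": {
  "steps": [
    [[0, 0.006, 0], [0, 0, 0]],
    [[0, 0.013, 0], [0, 0, 0]],
    [[0, 0.02, 0], [0, 0, 0]],
    [[0, 0.026, 0], [0, 0, 0]],
    [[0, 0.032, 0], [0, 0, 0]],
    [[0, 0.038, 0], [0, 0, 0]],
    [[0, 0.044, 0], [0, 0, 0]],
    [[0, 0.05, 0], [0, 0, 0]],
    [[0, 0.05, 0], [0, 0, 0]]
  ]
}}

```text
clock: 18.93
eef_pos: [575.5, 57.0, 26.0]
tcp_rot: [-2.193, 0.056, 2.195]
contact_force: [-0.2, 3.6, 7.5]
finger_gap: 10.8
```

```bash
python3 - <<'E'
from h import *
from bench import ctrl
s=ctrl.state();print(s["eef_pos"],s["finger_gap"],s["contact_force"],s["ft_torque"])
f=ctrl.grab_frame("top");a=f["image"][:,:,::-1]
cv2.imwrite(f"pics/d8.png",cv2.resize(a[130:200,280:380],None,fx=8,fy=8,interpolation=cv2.INTER_CUBIC))
f=ctrl.grab_frame("scene");a=f["image"][:,:,::-1]
cv2.imwrite(f"pics/d9.png",cv2.resize(a[100:250,90:270],None,fx=4,fy=4,interpolation=cv2.INTER_CUBIC))
E
```

```text
[575.45889592  57.03045887  26.03227248] 10.839033766463581 [-0.22465687  3.59874151  7.48178562] [ 0.54772322 -0.10679139  0.06207642]
```

View pics/d8.png

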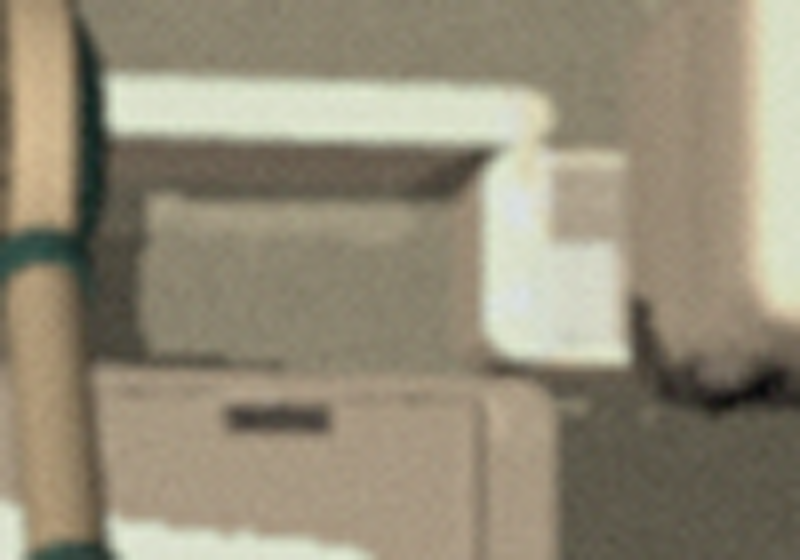

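View pics/d9.png

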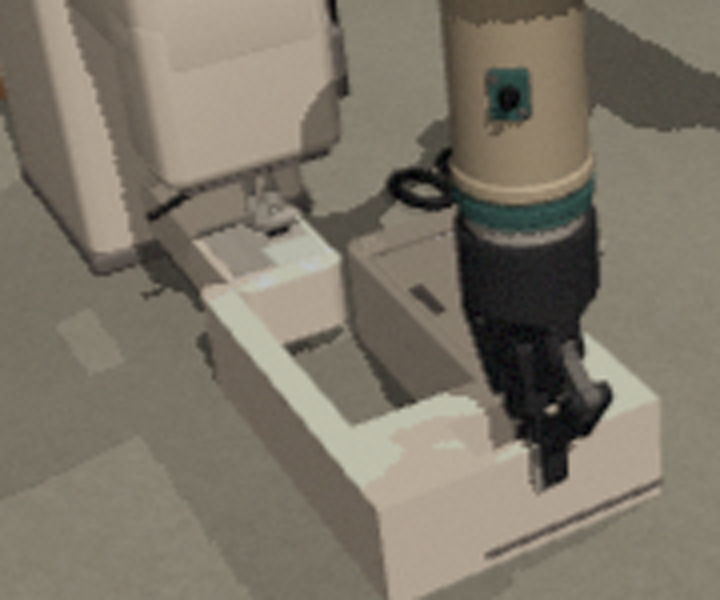

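Call:
{"method": "play_rows", "body": {
  "steps": [
    [[0, 0.008, -0.001], [0, 0, 0]],
    [[0, 0.016, -0.0015], [0, 0, 0]],
    [[0, 0.025, -0.0015], [0, 0, 0]],
    [[0, 0.034, -0.0015], [0, 0, 0]],
    [[0, 0.043, -0.0015], [0, 0, 0]],
    [[0, 0.052, -0.0015], [0, 0, 0]],
    [[0, 0.06, -0.0015], [0, 0, 0]],
    [[0, 0.068, -0.0015], [0, 0, 0]],
    [[0, 0.075, -0.0015], [0, 0, 0]],
    [[0, 0.08, -0.0015], [0, 0, 0]],
    [[0, 0.08, -0.0015], [0, 0, 0]]
  ]
}}

```text
clock: 19.95
eef_pos: [572.8, -22.8, 26.0]
tcp_rot: [-2.193, 0.056, 2.195]
contact_force: [-0.7, 3.6, 6.1]
finger_gap: 10.7
```

```bash
python3 - <<'E'
from h import *
from bench import ctrl
s=ctrl.state();print(s["eef_pos"],s["finger_gap"],s["contact_force"],s["ft_torque"])
f=ctrl.grab_frame("top");a=f["image"][:,:,::-1]
cv2.imwrite(f"pics/d10.png",cv2.resize(a[130:200,280:380],None,fx=8,fy=8,interpolation=cv2.INTER_CUBIC))
f=ctrl.grab_frame("wrist");a=f["image"][:,:,::-1]
cv2.imwrite(f"pics/w16.png",a)
E
```

```text
[572.80077002 -22.76676245  26.04465369] 10.6521400089868 [-0.65095926  3.58278059  6.14250083] [ 0.52453677 -0.1389296   0.02519679]
```

View pics/d10.png

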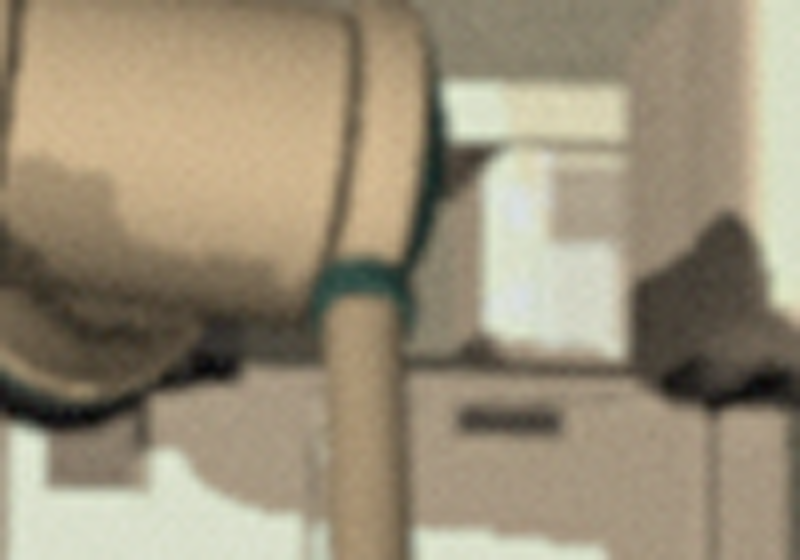

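View pics/w16.png

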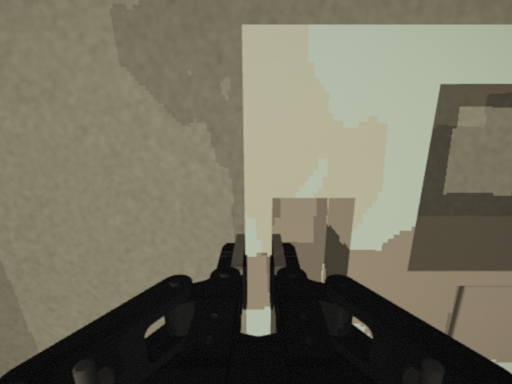

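Call:
{"method": "play_rows", "body": {
  "steps": [
    [[0, 0.008, 0], [0, 0, 0]],
    [[0, 0.016, 0], [0, 0, 0]],
    [[0, 0.024, 0], [0, 0, 0]],
    [[0, 0.032, 0], [0, 0, 0]],
    [[0, 0.04, 0], [0, 0, 0]],
    [[0, 0.048, 0], [0, 0, 0]],
    [[0, 0.056, 0], [0, 0, 0]],
    [[0, 0.062, 0], [0, 0, 0]],
    [[0, 0.067, 0], [0, 0, 0]],
    [[0, 0.07, 0], [0, 0, 0]],
    [[0, 0.07, 0], [0, 0, 0]]
  ]
}}

```text
clock: 20.97
eef_pos: [569.1, -91.9, 26.1]
tcp_rot: [-2.192, 0.055, 2.195]
contact_force: [0.3, 5.4, 7.7]
finger_gap: 10.6
```

```bash
python3 - <<'E'
from h import *
from bench import ctrl
s=ctrl.state();print(s["eef_pos"],s["finger_gap"],s["contact_force"],s["ft_torque"])
f=ctrl.grab_frame("scene");a=f["image"][:,:,::-1]
cv2.imwrite(f"pics/d11.png",cv2.resize(a[90:240,70:250],None,fx=4,fy=4,interpolation=cv2.INTER_CUBIC))
E
```

```text
[569.12517166 -91.86246154  26.05088814] 10.568496225050126 [0.3329005  5.41019732 7.66617036] [ 0.68238661 -0.17660905  0.02765148]
```

View pics/d11.png

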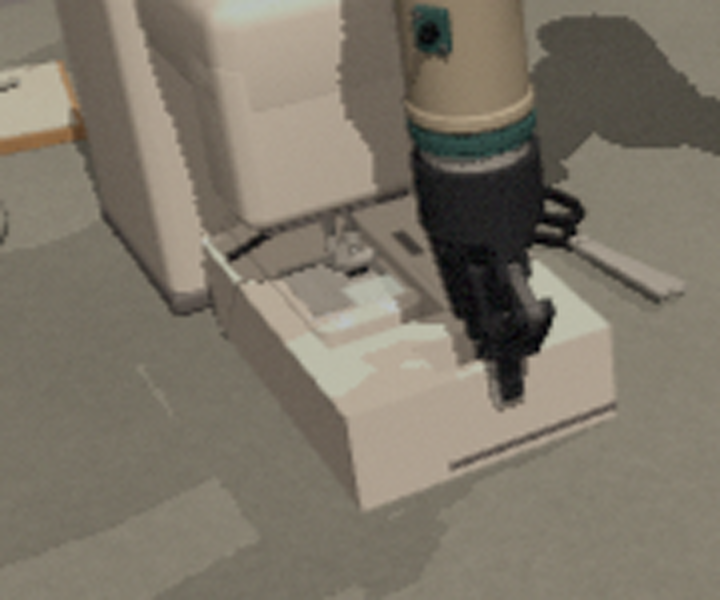

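Small gap left; creep until contact.

Call:
{"method": "play_rows", "body": {
  "steps": [
    [[0, 0.003, 0], [0, 0, 0]],
    [[0, 0.005, 0], [0, 0, 0]],
    [[0, 0.007, 0], [0, 0, 0]],
    [[0, 0.009, 0], [0, 0, 0]],
    [[0, 0.01, 0], [0, 0, 0]],
    [[0, 0.01, 0], [0, 0, 0]]
  ]
}}

```text
clock: 21.52
eef_pos: [568.6, -101.0, 26.0]
tcp_rot: [-2.191, 0.054, 2.195]
contact_force: [1.0, 6.3, 8.4]
finger_gap: 10.7
```

Call:
{"method": "play_rows", "body": {
  "steps": [
    [[0, 0.001, 0], [0, 0, 0]],
    [[0, 0.002, 0], [0, 0, 0]],
    [[0, 0.002, 0], [0, 0, 0]]
  ]
}}

```text
clock: 21.77
eef_pos: [568.4, -102.9, 26.0]
tcp_rot: [-2.191, 0.053, 2.195]
contact_force: [0.0, 6.9, 8.3]
finger_gap: 10.9
```

Call:
{"method": "play_rows", "body": {
  "steps": [
    [[0, 0.001, 0], [0, 0, 0]],
    [[0, 0.002, 0], [0, 0, 0]],
    [[0, 0.002, 0], [0, 0, 0]]
  ]
}}

```text
clock: 22.02
eef_pos: [568.4, -104.9, 26.0]
tcp_rot: [-2.191, 0.053, 2.195]
contact_force: [-0.3, 7.5, 8.8]
finger_gap: 10.7
```

Call:
{"method": "play_rows", "body": {
  "steps": [
    [[0, 0.001, 0], [0, 0, 0]],
    [[0, 0.0015, 0], [0, 0, 0]],
    [[0, 0.0015, 0], [0, 0, 0]]
  ]
}}

```text
clock: 22.27
eef_pos: [568.3, -106.3, 26.0]
tcp_rot: [-2.191, 0.053, 2.195]
contact_force: [-0.2, 7.2, 7.6]
finger_gap: 10.8
```

Call:
{"method": "play_rows", "body": {
  "steps": [
    [[0, 0.001, 0], [0, 0, 0]],
    [[0, 0.0015, 0], [0, 0, 0]],
    [[0, 0.0015, 0], [0, 0, 0]]
  ]
}}

```text
clock: 22.52
eef_pos: [568.2, -107.8, 26.0]
tcp_rot: [-2.191, 0.053, 2.195]
contact_force: [-0.1, 8.6, 8.6]
finger_gap: 10.6
```

```bash
python3 - <<'E'
from h import *
from bench import ctrl
s=ctrl.state();print(s["eef_pos"],s["finger_gap"],s["contact_force"],s["ft_torque"])
f=ctrl.grab_frame("scene");a=f["image"][:,:,::-1]
cv2.imwrite(f"pics/d12.png",cv2.resize(a[130:200,110:200],None,fx=8,fy=8,interpolation=cv2.INTER_CUBIC))
f=ctrl.grab_frame("wrist");a=f["image"][:,:,::-1]
cv2.imwrite(f"pics/w17.png",a)
E
```

```text
[ 568.20081207 -107.75679858   26.03624194] 10.558174258049938 [-0.13308131  8.63760791  8.62782881] [ 1.00147405 -0.2031176   0.02260889]
```

View pics/d12.png

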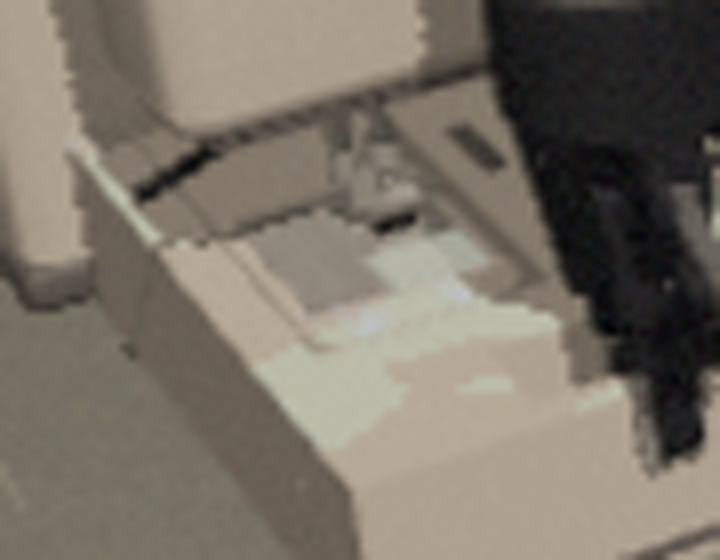

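View pics/w17.png

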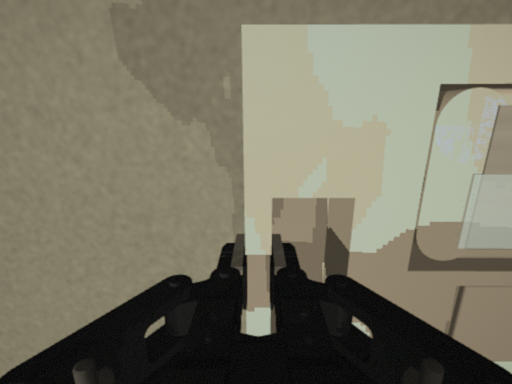

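```bash
python3 - <<'E'
import cv2
a=cv2.imread('pics/w17.png');cv2.imwrite('pics/w17d.png',cv2.resize(a[70:290,390:512],None,fx=5,fy=2.7,interpolation=cv2.INTER_CUBIC))
E
```

```text
(no output)
```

View pics/w17d.png

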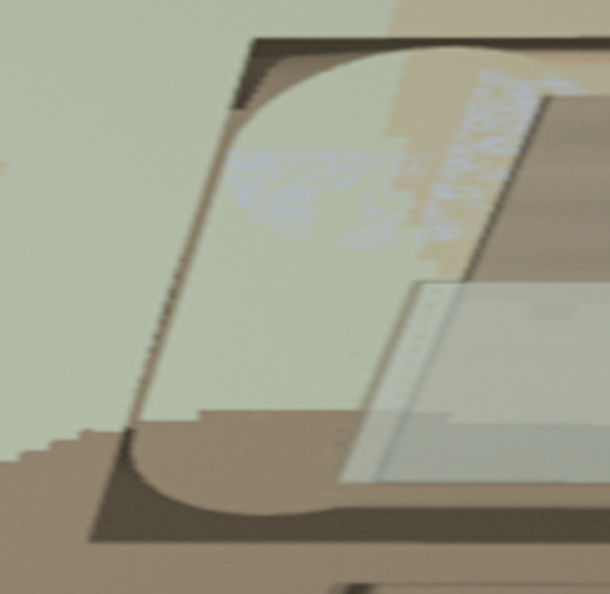

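Call:
{"method": "play_rows", "body": {
  "steps": [
    [[0, 0.0005, 0], [0, 0, 0]],
    [[0, 0.001, 0], [0, 0, 0]],
    [[0, 0.001, 0], [0, 0, 0]]
  ]
}}

```text
clock: 22.87
eef_pos: [568.1, -108.7, 26.0]
tcp_rot: [-2.191, 0.053, 2.195]
contact_force: [0.5, 7.7, 8.4]
finger_gap: 10.4
```

Call:
{"method": "play_rows", "body": {
  "steps": [
    [[0, 0.0005, 0], [0, 0, 0]],
    [[0, 0.001, 0], [0, 0, 0]],
    [[0, 0.001, 0], [0, 0, 0]]
  ]
}}

```text
clock: 23.12
eef_pos: [568.1, -108.8, 26.0]
tcp_rot: [-2.19, 0.052, 2.194]
contact_force: [1.4, 11.1, 8.5]
finger_gap: 10.9
```

Call:
{"method": "play_rows", "body": {
  "steps": [
    [[0, 0.0005, 0], [0, 0, 0]],
    [[0, 0.001, 0], [0, 0, 0]],
    [[0, 0.001, 0], [0, 0, 0]]
  ]
}}

```text
clock: 23.37
eef_pos: [568.2, -108.7, 26.0]
tcp_rot: [-2.189, 0.05, 2.193]
contact_force: [2.2, 13.1, 9.9]
finger_gap: 10.7
```

```bash
python3 - <<'E'
from h import *
from bench import ctrl
s=ctrl.state();print(s["eef_pos"],s["finger_gap"],s["contact_force"],s["ft_torque"])
f=ctrl.grab_frame("wrist");a=f["image"][:,:,::-1]
cv2.imwrite('pics/w18d.png',cv2.resize(a[70:290,390:512],None,fx=5,fy=2.7,interpolation=cv2.INTER_CUBIC))
E
```

```text
[ 568.15895055 -108.74921342   26.03533693] 10.741961104012098 [ 2.20044657 13.08886807  9.93882416] [ 1.67420416 -0.36745083  0.08167932]
```

View pics/w18d.png

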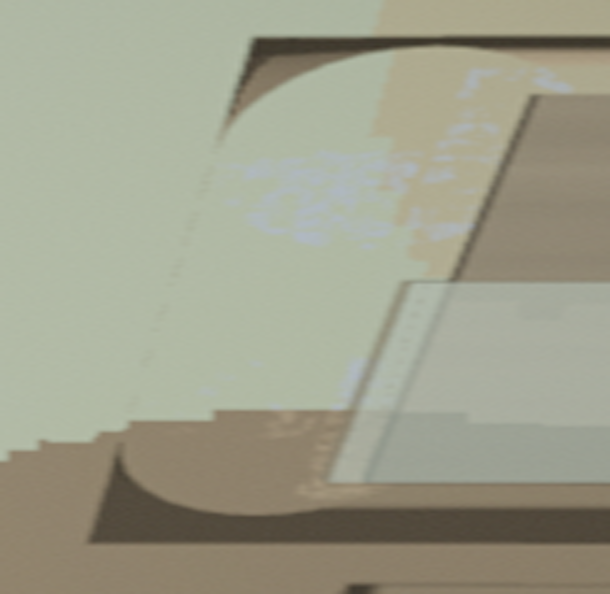

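Call:
{"method": "play_rows", "body": {
  "steps": [
    [[0, -0.001, 0], [0, 0, 0]],
    [[0, -0.001, 0], [0, 0, 0]]
  ]
}}

```text
clock: 23.58
eef_pos: [568.1, -108.8, 26.0]
tcp_rot: [-2.191, 0.052, 2.194]
contact_force: [1.4, 9.4, 9.3]
finger_gap: 10.4
```

Call:
{"method": "play_rows", "body": {
  "steps": [
    [[0, 0, 0], [0, 0, 0]],
    [[0, 0, 0], [0, 0, 0]],
    [[0, 0, 0], [0, 0, 0]],
    [[0, 0, 0], [0, 0, 0]],
    [[0, 0, 0], [0, 0, 0]]
  ],
  "gripper": 145
}}

```text
clock: 24.0
eef_pos: [568.5, -112.2, 25.2]
tcp_rot: [-2.195, 0.055, 2.198]
contact_force: [0.2, 0.7, 0.7]
finger_gap: 37.0
```

```bash
python3 - <<'E'
from h import *
from bench import ctrl
s=ctrl.state();print(s["eef_pos"],s["finger_gap"],s["contact_force"],s["ft_torque"])
f=ctrl.grab_frame("wrist");a=f["image"][:,:,::-1]
cv2.imwrite('pics/w19.png',a)
E
```

```text
[ 568.50718088 -112.24304136   25.18376597] 37.03305605391873 [0.17878821 0.65157422 0.70378317] [0.01316123 0.03914077 0.01732467]
```

View pics/w19.png

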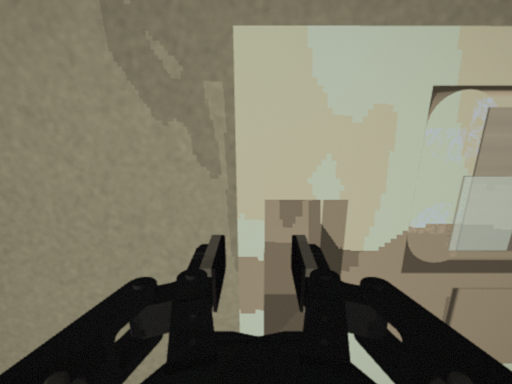

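Free; gap still closed. Go up (with a 2 mm centring shift), away from the head.

Call:
{"method": "play_rows", "body": {
  "steps": [
    [[0, -0.003, 0], [0, 0, 0]],
    [[-0.015, -0.003, 0], [0, 0, 0]],
    [[-0.045, -0.003, 0], [0, 0, 0]],
    [[-0.085, -0.003, 0], [0, 0, 0]],
    [[-0.125, -0.003, 0], [0, 0, 0]],
    [[-0.15, -0.003, 0.03], [0, 0, 0]],
    [[-0.15, -0.003, 0.07], [0, 0, 0]],
    [[-0.15, -0.003, 0.1], [0, 0, 0]],
    [[-0.15, -0.003, 0.1], [0, 0, 0]],
    [[-0.15, -0.003, 0.1], [0, 0, 0]]
  ]
}}

```text
clock: 24.88
eef_pos: [468.0, -103.6, 176.2]
tcp_rot: [-2.197, 0.055, 2.196]
contact_force: [0.2, -0.5, 0.2]
finger_gap: 36.9
```

```bash
python3 - <<'E'
from h import *
from bench import ctrl
s=ctrl.state();print(s["eef_pos"],s["contact_force"])
for n in ("scene","top","wrist"):
    f=ctrl.grab_frame(n);a=f["image"][:,:,::-1];cv2.imwrite(f'pics/e_{n}.png',a)
    if n=="scene": cv2.imwrite('pics/e_sc.png',cv2.resize(a[100:240,70:250],None,fx=4,fy=4,interpolation=cv2.INTER_CUBIC))
    if n=="wrist": np.save("we.npy",np.concatenate([f["eye"],f["orientation"]]))
print(ctrl.state()["clock"])
E
```

```text
[ 468.01828006 -103.5955811   176.17265014] [ 0.24496772 -0.51404943  0.24624054]
25.0333
```

View pics/e_sc.png

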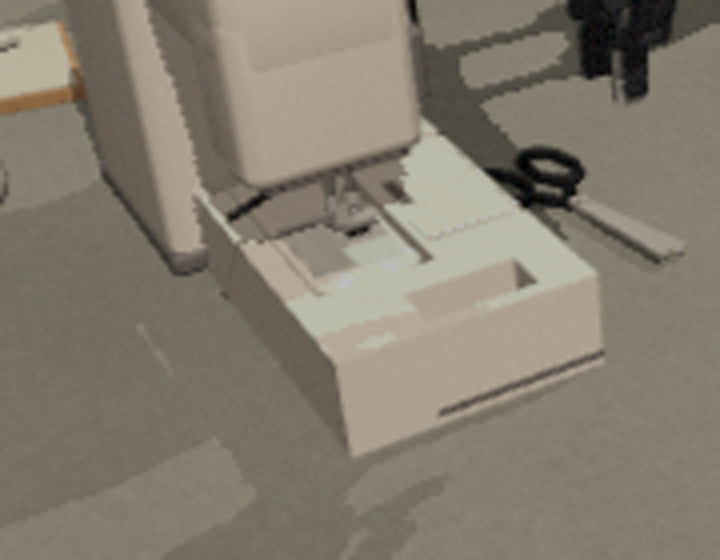

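View pics/e_wrist.png

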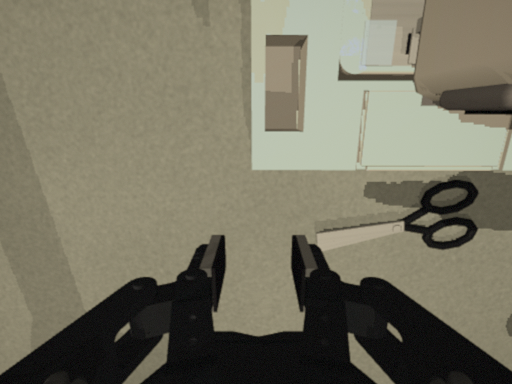

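View pics/e_top.png

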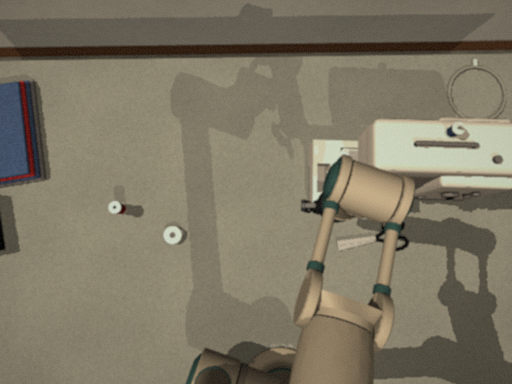

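```bash
python3 - <<'E'
import cv2
a=cv2.imread('pics/e_wrist.png');cv2.imwrite('pics/e_w2.png',cv2.resize(a[0:180,240:512],None,fx=2.9,fy=3.3,interpolation=cv2.INTER_CUBIC))
E
```

```text
(no output)
```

View pics/e_w2.png

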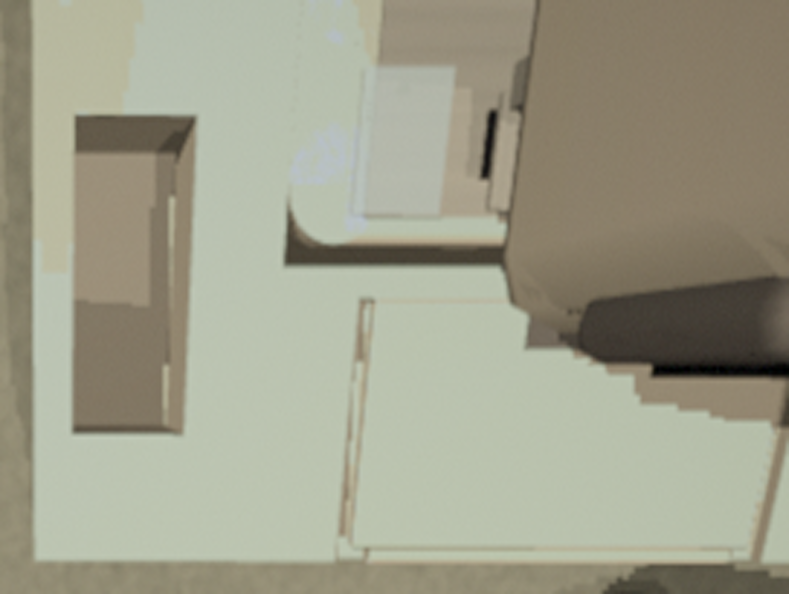

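The tip is against the slot end with no visible gap, and the cover is flush. Handing in.

```bash
python3 -c "
from bench import ctrl
print(ctrl.finish_job(), ctrl.state()['clock'])"
```

```text
the job is handed in; nothing more can be done
the job is handed in; nothing more can be done
```

The job is done and handed in at about 25 s. The bobbin is in the compartment under its shut cover, and the extension table is fully home on the free arm.

- **Bobbin:** I saw it lying flat on the compartment floor before I closed the cover over it.
- **Cover:** I pushed it down until it stopped moving, at 18 N. The last pictures show it flush with the deck.
- **Extension:** I gripped the end bar, turned the table about 11° into line with the arm, and slid it in until it met the tip. The push stopped moving there at 13 N. The last wrist picture shows no gap at the tip, with clearance at the front side of the arm; the rear side was out of frame.
- **Other things:** Spool and tape are at the same pixels as at the start in the last top picture. The arm partly hid the shears there, but they looked undisturbed. The gripper was clear of everything, and the measured force was near zero.

**What disagreed:** The fingertips did not stand 17 mm ahead of the TCP as stated. They appeared about 19 mm behind it. The first two grasp tries closed above the bobbin; the second rested on it with about 4 N. I used the measured offset from then on.

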